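# Tip worn bearing balls through the flap of the reject box

### The job

The scoop on the mat holds three worn bearing balls. Take it by its handle, press the sprung flap of the reject box open with the scoop's lip and tip all three balls through into the box, then stand the empty scoop upright on its mat again, with the flap shut behind it. Keep the gripper itself off the box and leave the grease pot and the carton standing nearby where they are.

Things in the scene. Friction and masses are not known exactly. Their poses are not given: they have to be found in the camera images.
- scoop: Loose aluminium scoop, 0.16 kg: tray 120 long (x), 66 wide (y), walls 3 thick, 52 high at the sides and rear; origin at the centre of its underside, x to the open front, z up. Flat floor (top z = 3) from x = -60 to +18, then a 30 degree ramp up to the front lip; the side walls' top stays at z = 52, 25 above the lip. Their lower edge rises with the ramp.
- scoop_lip (a point): Middle of the scoop's front lip, upper side, at scoop x = +60, y = 0, z = 27; axes as the scoop's. The balls lie behind the ramp: with the scoop pitched 20 degrees nose-down they stay in, at about 50 degrees they roll out over the lip.
- scoop_grip (a point): Grip point in the scoop's black upright rear handle, at scoop x = -54, y = 0, z = 92; axes as the scoop's. The handle is 14 thick across y, 28 along x, from z = 58 to 120, and is pinched across y, from straight above or tilted in the scoop's xz plane.
- ball_1_center (a point): Centre of a loose steel bearing ball, 16 in diameter, 17 g, lying in the scoop.
- ball_2_center (a point): Centre of the second, like ball.
- ball_3_center (a point): Centre of the third, like ball.
- reject_box: Fixed hollow grey sheet-metal box, 180 deep (x), 150 wide (y), 200 high, walls 3 thick; origin at the centre of its underside, z up, front to its -x. The front is upright up to z = 100 (at x = -90); above, the face leans back (to +x) 30 degrees from upright, to the top at z = 200, x = -32. In this leaning face is the port, 94 wide, shut by a steel flap.
- port_sill (a point): Middle of the port's lower edge, outside, at box x = -84, y = 0, z = 110; axes as the box's. The port reaches 74 up the leaning face, to the hinge. With the lip 30 past the sill (box +x) and 19 above it the scoop enters at 20 degrees nose-down; lowered to 9 above the sill it can be pitched to 50. The flap then rides on the side walls' fronts, the balls fall out below it.
- flap_hinge (a point): Middle of the flap's hinge line along the box's y, at the port's upper edge, box x = -47, z = 174; axes as the box's.
- flap (a joint): Opening angle of the flap, rad: 0 shut, it swings only inward, to 1.45. It is 90 wide and 74 long, hangs from the hinge, and a spring shuts it; pressing it open near its lower end takes about 1 to 2 N.
- mat: Fixed black rubber mat, 200 (x) by 150 (y) by 4 thick, origin at the centre of its underside, so its top is at z = 4. The scoop stands on it at the start.
- grease_pot: Bystander: round grease pot with a green lid, 63 in diameter, 54 high, origin at the centre of its underside.
- kit_box_3: Bystander: flat closed parts carton, 86 (x) by 105 (y) by 26 high, origin at the centre of its underside.
There are look-alikes about, which are no part of the job. There is more than one size of the scoop; the one meant has the size given above.

How it is judged:
By the outcome, as a careful person would: the job done as asked, in the order asked, and still so for the second after the job is handed in, with the robot touching nothing.
It also fails if it takes over 64 s, if anything falls off the work surface, if the arm or the gripper's body presses on something with over 40 N, if the wrist force passes 120 N, or if a joint passes its speed limit or range.

### The arm

A 6-joint arm with a two-finger parallel gripper is mounted at the origin on the work surface; the furniture and walls round the work are solid. World frame = base frame: x ahead of the robot, y to its left, z up, the work surface at z = 0. Lengths are in m, angles in rad, forces in N, time in s.
With the tool pointing down it reaches from about 0.4 to 0.925 m from the base axis. Payload 3.4 kg.
Tool frame: the origin (TCP) lies where the fingers leave the gripper's body, on its centre line; the fingertips stand env.nose_length ahead of it and the grasp point (between the pads) lies 54 mm ahead of it (env.nose_length is the distance from the TCP to the fingertips, in m); x points along the fingers, z is the direction in which the jaws open and shut, and the axes are right-handed (so a half turn about x gives the same grasp; the last joint's range is limited). The gripper opens to 85 mm and grips with 20 to 120 N. Pads are 22 mm wide; open, the fingers measure 114 mm over their backs; the gripper's body (76 mm by 85 mm) begins 54 mm behind the grasp point. The pads swing forward as they close: fully open they stand 13 mm farther back than shut.
Start: joints at [-1.264, 0.307, 1.506, -0, 1.328, -0.073], TCP at [0.213, -0.534, 0.304] pointing down, gripper open.
Joint ranges: [-3.12, 3.12], [-1.05, 2.28], [0.14, 2.33], [-1.42, 4.57], [0.1, 2.73], [-2.68, 2.68]. Speed limits (rad/s): [2.57, 2.57, 3.14, 3.14, 3.14, 3.14].

### API

Orientations are given as a unit quaternion [w, x, y, z].
In Python, from cell import env gives the robot as it stands.
- The arm moves only by the tool arm_command, never from a script. Its argument "motion" is a list of rows, each a list of 5 numbers: the closure, from 0 (fully open) to 1 (shut), then the shift along the world's x, y, z in units of 25 mm (1.0 is 25 mm), then the turn about the world's z in units of 6 degrees (1.0 is 6 degrees). In form: [[hand, tx, ty, tz, yaw], ...]. A call has 1 to 8 rows; each row is the pose to reach, as a shift and turn from the pose commanded when the call began; what a row does not reach only later rows make up. A row lasts 1/12 s, in which the tool goes at most 41.7 mm and 7.16 degrees, less where a joint would pass 70% of its speed; a pose out of reach is approached as far as the arm can. A call with a gripper value outside its range is refused whole. The fingers move at their own pace and stop on an object; "force" is the grip in N (left out, the last holds). Time passes only in rows, so rows that repeat a pose let the fingers close. It gives the time, the measured TCP pose, the force and the opening at its end, in the units of the state.
- env.read_state(): the state, without advancing time (a new reading comes with each control period).
- env.capture(name): name is "side" or "top" or "wrist"; returns a dict with "color" (384x512x3 uint8, blue, green, red), "fx", "fy", "cx", "cy" (pixels), "distortion" ([k1, k2, p1, p2, k3] as OpenCV has them; the pictures are not rectified), "rvec" (rotation vector, rad) and "tvec" (3), from world to camera coordinates, as OpenCV has them. Camera axes: x right, y down, z forward; pixel columns grow to the right and rows downward; lengths in m; the calibration is good to about 2 mm. A picture is of the moment at which its call begins. There is no depth.
- env.close_job(): hands the job in, once; it reports no verdict.
Trained networks look in a picture, given as the dict that the camera call returned (one of the last four; its "shot" number tells which), for a name from the list of things; names that differ only in an ending like _2 or _b are one class to them, and where a whole thing is asked for, a point or a joint stands for the part that bears it (a point fixed in the world has none). Each returns a list of dicts, best first, with "p" (0 to 1); they miss things now and then, are a little off and sometimes report something else, mostly with a low value. They report only what shows in the picture. A call takes as long as a camera call. They do not tell look-alikes from the thing itself.
- env.find_in(target, picture): "point" ([row, column] in pixels, amid what is visible of it).
The state is a dict: "time": time; "joint_positions": joint angles; "joint_velocities": joint speeds; "effort": joint torques, N m; "position": TCP position; "orientation": TCP orientation; "wrist_force": force on the tool from outside, world axes, zero at the start; "wrist_torque": the same for the moment, N m; "grip_width": finger opening in m.
Only numpy, scipy, OpenCV 4.12 (cv2) and the standard library are available. Lean on these libraries where they do the work, as an engineer would, in place of code of your own. Each camera call takes 0.05 s, during which the arm holds its last target.

## Working session

There is one attempt and no reset: what is moved stays moved. The work goes in short steps, Python scripts to look and compute and a tool call to move; the robot and the scene stay as the last step left them, time stands still between calls to the robot, and variables do not carry over. Pictures are saved under pics/ and viewed, and the job is handed in when it is done.

Besides the shell and the picture viewer there is one more tool, called by a JSON object that holds its "op" and its "data". arm_command: Moves the arm, as the interface text tells. Its arguments: {"type":"object","properties":{"motion":{"type":"array","items":{"type":"array","items":{"type":"number"}}},"force":{"type":"number"}},"required":["motion"]}

```bash
ls -la; mkdir -p pics; cat > h.py <<'E'
import numpy as np,cv2
from cell import env
def K(c): return np.array([[c['fx'],0,c['cx']],[0,c['fy'],c['cy']],[0,0,1.]])
def ray(c,rc):
    p=cv2.undistortPoints(np.array([[[rc[1],rc[0]]]],float),K(c),np.array(c['distortion'],float))[0,0]
    R=cv2.Rodrigues(np.array(c['rvec'],float))[0];t=np.array(c['tvec'],float).ravel()
    d=R.T@np.array([p[0],p[1],1]);return -R.T@t,d/np.linalg.norm(d)
def onz(c,rc,z):
    o,d=ray(c,rc);return o+d*(z-o[2])/d[2]
def tri(prs):
    A=np.zeros((3,3));b=np.zeros(3)
    for c,rc in prs:
        o,d=ray(c,rc);M=np.eye(3)-np.outer(d,d);A+=M;b+=M@o
    x=np.linalg.solve(A,b)
    return x,[np.linalg.norm((np.eye(3)-np.outer(ray(c,rc)[1],ray(c,rc)[1]))@(x-ray(c,rc)[0])) for c,rc in prs]
def proj(c,P):
    return cv2.projectPoints(np.array(P,float).reshape(-1,3),np.array(c['rvec'],float),np.array(c['tvec'],float),K(c),np.array(c['distortion'],float))[0][:,0,::-1]
E
python3 - <<'E'
from h import *
s=env.read_state()
for k,v in s.items(): print(k,np.round(v,3))
print(env.nose_length,[a for a in dir(env) if a[0]!='_'])
import pickle
for n in("top","side","wrist"):
    c=env.capture(n);cv2.imwrite(f'pics/{n}0.png',c['color']);pickle.dump(c,open(f'{n}0.pkl','wb'))
    for t in("scoop","scoop_lip","scoop_grip","ball_1_center","reject_box","port_sill","flap_hinge","mat","grease_pot","kit_box_3"):
        try: r=env.find_in(t,c)
        except Exception as e: r=[];print(e)
        print(n,t,[(np.round(x['point']).tolist(),round(x['p'],2)) for x in r[:5]])
E
```

```text
total 12
drwxr-xr-x  3 agent agent 4096 Dec  6 00:02 .
drwxr-xr-x 23 root  root  4096 Dec  6 00:02 ..
drwxr-xr-x  2 agent agent 4096 Dec  6 00:02 pics
time 0.0
joint_positions [-1.265  0.308  1.508  0.     1.328 -0.073]
joint_velocities [ 0.002  0.    -0.001  0.002  0.001  0.001]
effort [ 1.0000e-03 -4.5755e+01 -2.5192e+01 -0.0000e+00  1.3000e-02 -0.0000e+00]
position [ 0.213 -0.534  0.303]
orientation [ 0.585  0.397  0.586 -0.396]
wrist_force [-0.236 -1.103  0.154]
wrist_torque [-0.017 -0.033  0.025]
grip_width 0.085
0.0726 ['PlanningError', 'capture', 'close_job', 'find_in', 'nose_length', 'read_state']
top scoop [([198.0, 358.0], 0.82)]
top scoop_lip [([226.0, 290.0], 0.81), ([195.0, 362.0], 0.74)]
top scoop_grip [([194.0, 359.0], 0.94), ([229.0, 291.0], 0.84)]
top ball_1_center []
top reject_box [([150.0, 205.0], 0.67)]
top port_sill [([154.0, 202.0], 0.98)]
top flap_hinge [([154.0, 204.0], 0.84)]
top mat [([212.0, 345.0], 0.81)]
top grease_pot [([254.0, 153.0], 0.79)]
top kit_box_3 [([237.0, 240.0], 0.55)]
side scoop [([191.0, 297.0], 0.96), ([222.0, 292.0], 0.96), ([207.0, 294.0], 0.74)]
side scoop_lip [([220.0, 296.0], 0.95), ([191.0, 299.0], 0.86)]
side scoop_grip [([188.0, 297.0], 0.95), ([219.0, 289.0], 0.76), ([208.0, 198.0], 0.74)]
side ball_1_center []
side reject_box [([207.0, 200.0], 0.83)]
side port_sill [([207.0, 196.0], 0.78)]
side flap_hinge [([209.0, 198.0], 0.86)]
side mat [([202.0, 306.0], 0.83), ([209.0, 197.0], 0.26)]
side grease_pot [([286.0, 246.0], 0.63)]
side kit_box_3 [([247.0, 275.0], 0.74)]
wrist scoop []
wrist scoop_lip []
wrist scoop_grip []
wrist ball_1_center []
wrist reject_box []
wrist port_sill []
wrist flap_hinge []
wrist mat []
wrist grease_pot []
wrist kit_box_3 []
```

View pics/top0.png

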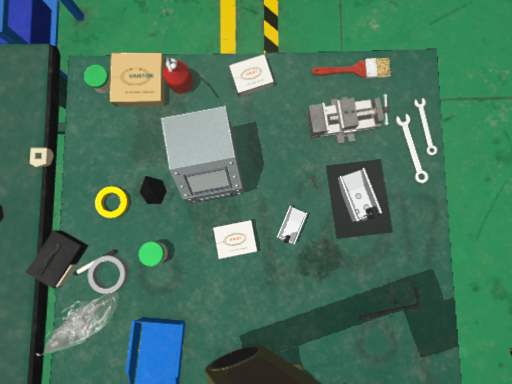

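View pics/side0.png

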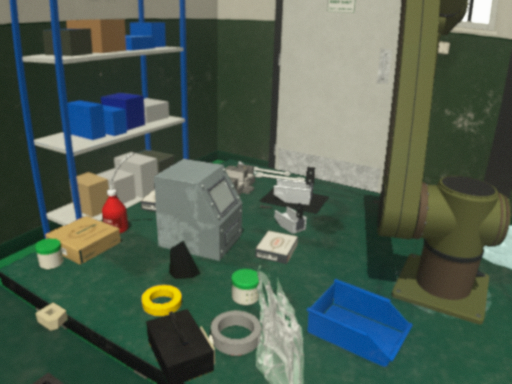

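View pics/wrist0.png

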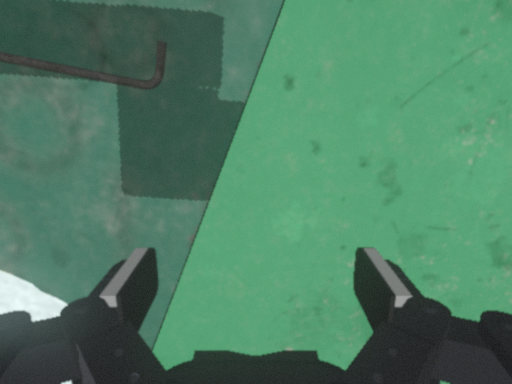

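```bash
python3 - <<'E'
from h import *
import pickle
c=pickle.load(open('top0.pkl','rb'));s=pickle.load(open('side0.pkl','rb'))
def crop(c,r0,r1,c0,c1,k,n): cv2.imwrite(n,cv2.resize(c['color'][r0:r1,c0:c1],None,fx=k,fy=k,interpolation=cv2.INTER_CUBIC))
crop(c,150,250,270,400,6,'pics/t_sc.png')
crop(c,95,215,150,260,5,'pics/t_bx.png')
crop(s,150,250,140,270,6,'pics/s_bx.png')
crop(s,150,260,220,340,5,'pics/s_sc.png')
for n,rc,z in(('pot',[254,153],.054),('carton',[239,236],.026),('matc',[199,359],.004),('boxtop',[135,197],.2)): print(n,np.round(onz(c,rc,z),4))
print(ray(c,[190,250])[0],ray(s,[190,250])[0],c['fx'])
E
```

```text
pot [0.3817 0.2736 0.054 ]
carton [0.4172 0.0638 0.026 ]
matc [ 0.5212 -0.2667  0.004 ]
boxtop [0.6519 0.1386 0.2   ]
[ 0.41559191 -0.01456338  1.06811707] [-0.00330654  0.9275653   0.57423879] 393.65606988849134
```

View pics/t_sc.png

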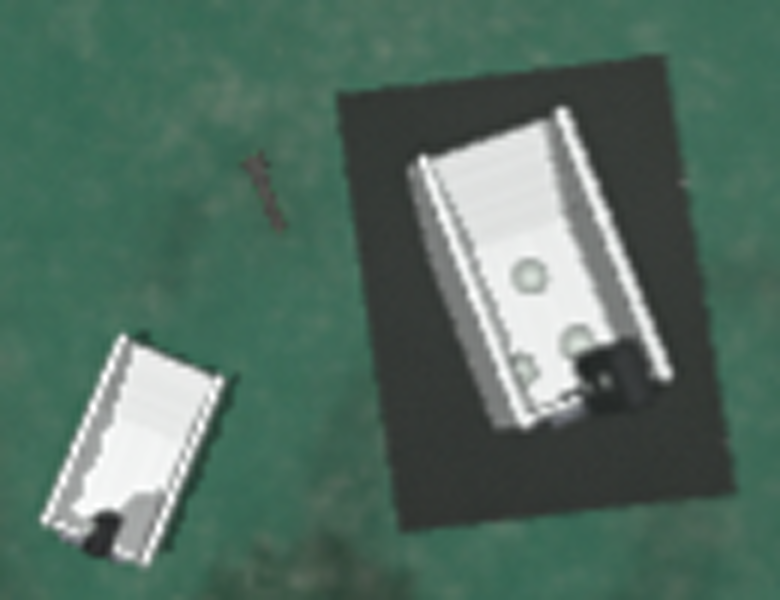

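View pics/t_bx.png

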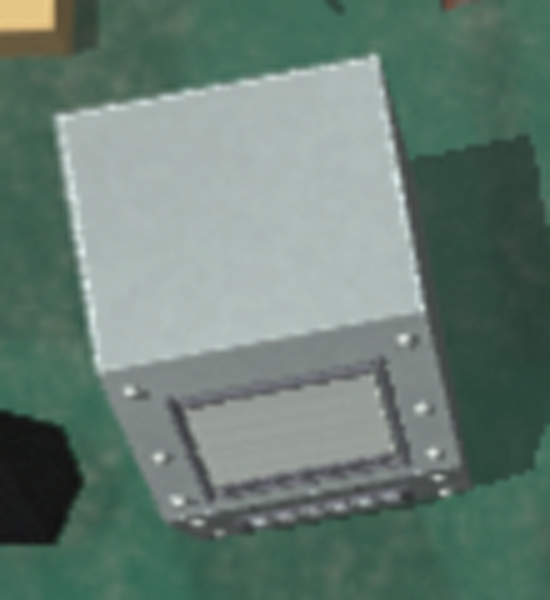

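View pics/s_bx.png

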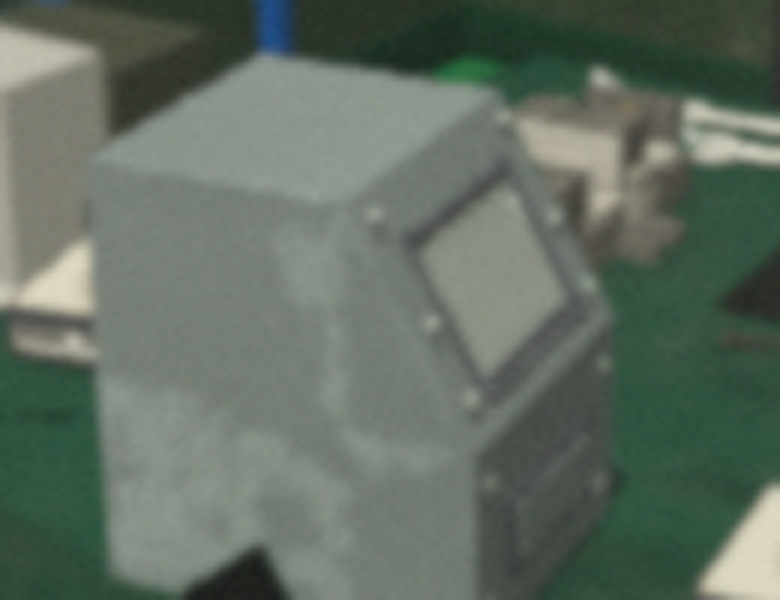

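View pics/s_sc.png

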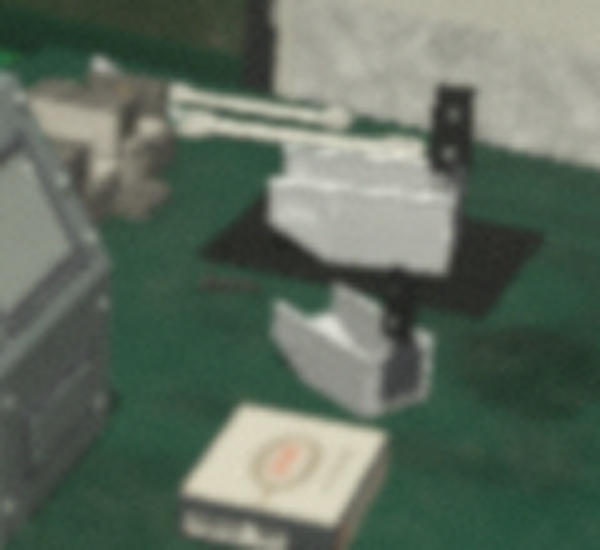

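```bash
cat > fit.py <<'E'
from h import *
from scipy.optimize import least_squares
def Rz(a): return np.array([[np.cos(a),-np.sin(a),0],[np.sin(a),np.cos(a),0],[0,0,1]])
def fit(obs,x0,fz=True):
    # obs: (cam, rc, modelpt mm)
    def f(v):
        o=[]
        for c,rc,m in obs:
            P=Rz(v[3])@(np.array(m)/1000.)+v[:3]; o.append(proj(c,P)[0]-rc)
        return np.concatenate(o+([] if fz else [[1e4*(v[2]-x0[2])]]))
    r=least_squares(f,x0,loss='soft_l1');return r.x,f(r.x)[:2*len(obs)].reshape(-1,2)
def un(xy,k,r0,c0): return np.array([(xy[1]+.5)/k-.5+r0,(xy[0]+.5)/k-.5+c0])
E
python3 - <<'E'
from fit import *
import pickle
c=pickle.load(open('top0.pkl','rb'));s=pickle.load(open('side0.pkl','rb'))
T=[((423,158),(60,31.5,52)),((562,112),(60,-31.5,52)),((668,378),(-60,-31.5,52)),((517,428),(-60,31.5,52))]
S=[((270,182),(60,33,52)),((447,272),(-60,33,0)),((455,195),(-60,33,52)),((330,262),(18,33,0))]
o=[(c,un(p,6,150,270),m) for p,m in T]+[(s,un(p,5,150,220),m) for p,m in S]
v,r=fit(o,[.52,-.27,.004,-.2]);print('scoop',np.round(v,4),np.degrees(v[3]));print(np.round(r,1).tolist())
vt,r=fit(o[:4],[.52,-.27,.004,-.2],False);print('scoop top only',np.round(vt,4))
g=v[:3]+Rz(v[3])@[-.054,0,.092];print('grip',g); print('handle top proj',proj(c,v[:3]+Rz(v[3])@[-.054,0,.12]),proj(s,v[:3]+Rz(v[3])@[-.054,0,.12]))
BT=[((57,117),(90,75,200)),((378,57),(90,-75,200)),((425,313),(-32,-75,200)),((102,370),(-32,75,200)),((168,522),(-90,75,100)),((466,487),(-90,-75,100))]
BS=[((95,160),(90,75,200)),((265,58),(90,-75,200)),((497,95),(-32,-75,200)),((345,205),(-32,75,200)),((470,435),(-90,75,100)),((608,318),(-90,-75,100))]
o=[(c,un(p,5,95,150),m) for p,m in BT]+[(s,un(p,6,150,140),m) for p,m in BS]
b,r=fit(o,[.65,.13,0,.1]);print('box',np.round(b,4),np.degrees(b[3]));print(np.round(r,1).tolist())
for oo in(o[:6],o[6:]): x,_=fit(oo,[.65,.13,0,.1],False);print(' ',np.round(x,4))
for n,m in(('sill',(-84,0,110)),('hinge',(-47,0,174))): print(n,b[:3]+Rz(b[3])@(np.array(m)/1e3))
M=[((340,95),(100,75,4)),((665,57),(100,-75,4)),((735,492),(-100,-75,4)),((403,530),(-100,75,4))]
x,r=fit([(c,un(p,6,150,270),m) for p,m in M],[.52,-.27,0,.1],False);print('mat',np.round(x,4),np.round(r,1).tolist())
E
```

```text
scoop [ 0.5275 -0.2568  0.0072  0.3207] 18.374125643063064
[[0.6, 0.0], [0.3, -0.0], [0.0, -0.6], [-0.3, 1.1], [-0.6, 0.1], [0.1, -0.2], [0.9, -0.4], [-0.6, -0.2]]
scoop top only [ 0.5283 -0.2571  0.004   0.3103]
grip [ 0.47622338 -0.27377329  0.09917257]
handle top proj [[212.58277953 375.08050529]] [[166.24065013 311.0055672 ]]
box [ 0.6177  0.1313 -0.0008  0.1738] 9.960393466357635
[[-0.1, 0.3], [-0.1, 0.7], [0.2, 0.7], [1.0, -0.4], [0.3, -0.2], [-3.8, -0.3], [-0.1, -2.2], [-0.5, -0.7], [-0.5, 0.3], [0.1, -0.6], [3.7, 0.7], [-0.1, 1.0]]
  [ 0.6176  0.1315 -0.      0.1739]
  [ 0.6174  0.1311 -0.      0.1735]
sill [0.53495695 0.11679972 0.10922842]
hinge [0.57139927 0.12319952 0.17322842]
mat [ 0.5238 -0.266  -0.      0.1065] [[-0.3, -0.5], [-0.6, 0.4], [0.4, 0.6], [0.5, -0.5]]
```

```bash
python3 - <<'E'
from h import *
from scipy.spatial.transform import Rotation as R
s=env.read_state();q=s['orientation'];M=R.from_quat([q[1],q[2],q[3],q[0]]).as_matrix();print(np.round(M,3))
a=np.degrees(np.arctan2(M[1,2],M[0,2]));print('jaw dir deg',a)
t=18.0+90
d=(t-a+90)%180-90;print('yaw deg',d,'units',d/6)
print((np.array([.4765,-.2737,.27])-s['position'])/.025)
E
```

```text
[[-0.     0.929  0.371]
 [ 0.     0.371 -0.929]
 [-1.     0.    -0.   ]]
jaw dir deg -68.23859678605368
yaw deg -3.7614032139463234 units -0.6269005356577205
[10.53408934 10.41328044 -1.35531966]
```

{"op": "arm_command", "data": {"motion": [[0,1.2,1.2,0,-0.1],[0,2.4,2.4,0,-0.2],[0,3.5,3.5,0,-0.3],[0,4.6,4.6,0,-0.4],[0,5.7,5.6,0,-0.5],[0,6.8,6.7,0,-0.6],[0,7.9,7.8,0,-0.63],[0,8.5,8.4,0,-0.63]]}}

```text
time: 2.32
position: [0.4279, -0.3211, 0.3041]
orientation: [0.573, 0.416, 0.572, -0.415]
wrist_force: [-0.2, -0.7, -1.0]
grip_width: 0.0854
```

```bash
python3 - <<'E'
from h import *
import pickle
c=env.capture('wrist');cv2.imwrite('pics/w1.png',c['color']);pickle.dump(c,open('w1.pkl','wb'))
print(np.round(ray(c,[192,256]),3))
for t in("scoop","scoop_grip","ball_1_center","scoop_lip"):
    print(t,[(np.round(x['point']).tolist(),round(x['p'],2)) for x in env.find_in(t,c)[:5]])
print(env.read_state()['position'])
E
```

```text
[[ 0.498 -0.297  0.375]
 [-0.275 -0.091 -0.957]]
scoop [([61.0, 38.0], 0.9), ([54.0, 221.0], 0.64)]
scoop_grip [([57.0, 223.0], 0.98), ([62.0, 33.0], 0.69)]
ball_1_center [([83.0, 242.0], 0.63), ([89.0, 262.0], 0.28)]
scoop_lip [([57.0, 222.0], 0.9)]
[ 0.42533656 -0.32435903  0.30388121]
```

View pics/w1.png

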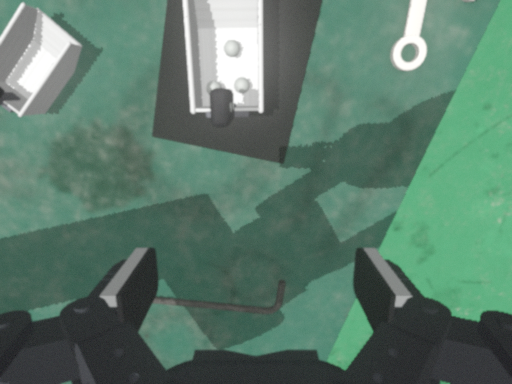

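```bash
python3 - <<'E'
from fit import *
import pickle
c=pickle.load(open('w1.pkl','rb'))
im=cv2.resize(c['color'][0:150,140:300],None,fx=5,fy=5,interpolation=cv2.INTER_CUBIC)
v=np.array([.5278,-.2570,.004]);a=np.radians(18.1)
def d(m,col):
    p=proj(c,v+Rz(a)@(np.array(m)/1e3))[0];cv2.circle(im,(int((p[1]-140+.5)*5),int((p[0]+.5)*5)),4,col,1)
for x in(-68,-40):
    for y in(-7,7): d((x,y,120),(0,0,255));d((x,y,58),(255,0,0))
for x in(-60,60):
    for y in(-33,33): d((x,y,52),(0,255,0))
cv2.imwrite('pics/w1o.png',im)
E
```

```text
(no output)
```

View pics/w1o.png

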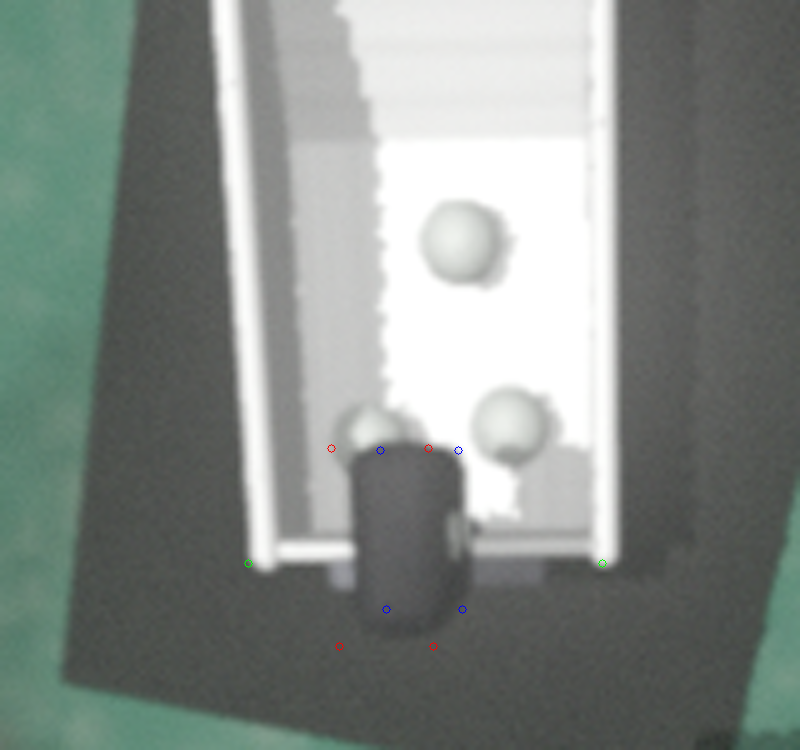

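{"op": "arm_command", "data": {"motion": [[0,1.0,1.0,-0.3,0],[0,2.06,1.96,-0.6,0],[0,2.06,1.96,-1.5,0],[0,2.06,1.96,-2.0,0],[0,2.06,1.96,-2.0,0],[0,2.06,1.96,-2.0,0]]}}

```text
time: 3.07
position: [0.4761, -0.2759, 0.2533]
orientation: [0.571, 0.416, 0.572, -0.416]
wrist_force: [-0.8, 0.2, -0.8]
grip_width: 0.0852
```

```bash
python3 - <<'E'
from fit import *
import pickle
c=env.capture('wrist');pickle.dump(c,open('w2.pkl','wb'));print(env.read_state()['position'])
im=cv2.resize(c['color'],None,fx=1.5,fy=1.5,interpolation=cv2.INTER_CUBIC)
v=np.array([.5278,-.2570,.004]);a=np.radians(18.1)
def d(m,col):
    p=proj(c,v+Rz(a)@(np.array(m)/1e3))[0];cv2.circle(im,(int((p[1]+.5)*1.5),int((p[0]+.5)*1.5)),3,col,1)
for x in(-68,-40):
    for y in(-7,7): d((x,y,120),(0,0,255));d((x,y,58),(255,0,0))
for x in(-60,60):
    for y in(-33,33): d((x,y,52),(0,255,0))
cv2.imwrite('pics/w2o.png',im)
E
```

```text
[ 0.47660902 -0.27629331  0.25422682]
```

View pics/w2o.png

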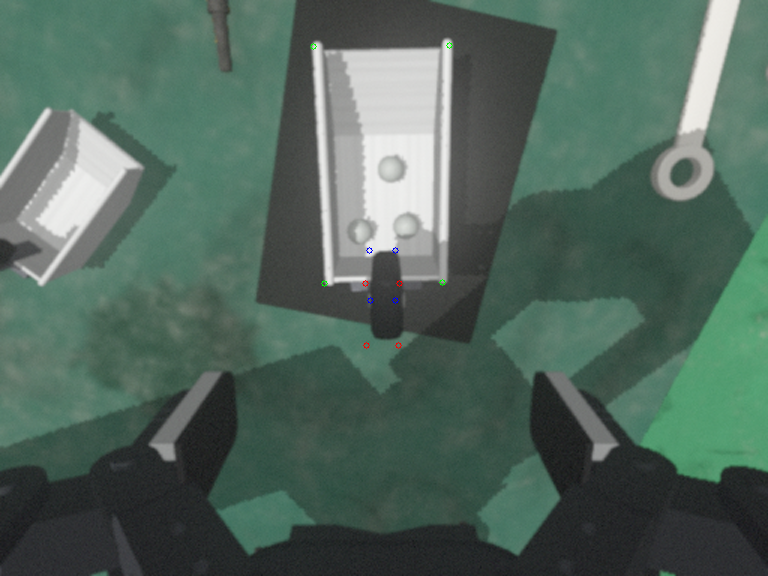

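{"op": "arm_command", "data": {"motion": [[0,0.04,0,-1.4,0],[0,0.05,0,-2.6,0],[0,0.06,0,-3.7,0],[0,0.06,0,-4.1,0],[0,0.06,0,-4.1,0],[0.3,0.06,0,-4.1,0],[0.6,0.06,0,-4.1,0],[0.8,0.06,0,-4.1,0]], "force": 20}}

```text
time: 3.78
position: [0.4798, -0.276, 0.1534]
orientation: [0.573, 0.416, 0.57, -0.416]
wrist_force: [0.0, -0.2, 0.5]
grip_width: 0.0515
```

{"op": "arm_command", "data": {"motion": [[0.85,0,0,0,0],[0.9,0,0,0,0],[1,0,0,0,0],[1,0,0,0,0],[1,0,0,0,0],[1,0,0,0,0]]}}

```text
time: 4.28
position: [0.479, -0.2754, 0.1522]
orientation: [0.573, 0.416, 0.572, -0.416]
wrist_force: [-0.2, -0.7, 5.9]
grip_width: 0.0134
```

```bash
cat > look.py <<'E'
from fit import *
import sys,pickle
n,tag=sys.argv[1],sys.argv[2]
c=env.capture(n);pickle.dump(c,open(tag+'.pkl','wb'))
a=[int(x) for x in sys.argv[3:7]] if len(sys.argv)>3 else [0,384,0,512]
im=c['color'][a[0]:a[1],a[2]:a[3]];k=min(790/im.shape[1],590/im.shape[0])
cv2.imwrite(f'pics/{tag}.png',cv2.resize(im,None,fx=k,fy=k,interpolation=cv2.INTER_CUBIC))
s=env.read_state();print('k',round(k,3),s['time'],np.round(s['position'],4),np.round(s['wrist_force'],2),np.round(s['wrist_torque'],3),round(s['grip_width'],4))
E
python3 look.py side s3 130 260 230 380; python3 look.py wrist w3
```

```text
k 4.538 4.3333 [ 0.4791 -0.2754  0.1522] [-0.21 -0.32  5.87] [0.146 0.139 0.027] 0.0137
k 1.536 4.3833 [ 0.479  -0.2754  0.1522] [ 0.31 -0.55  5.45] [0.076 0.163 0.001] 0.0136
```

View pics/s3.png

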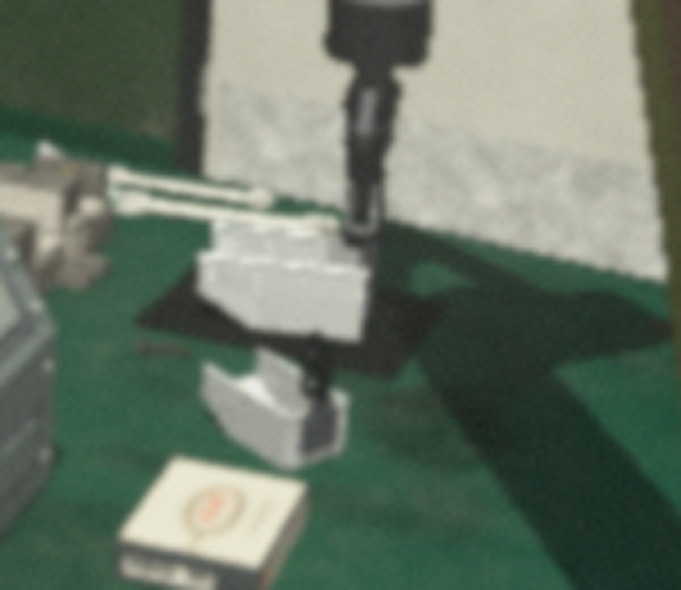

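View pics/w3.png

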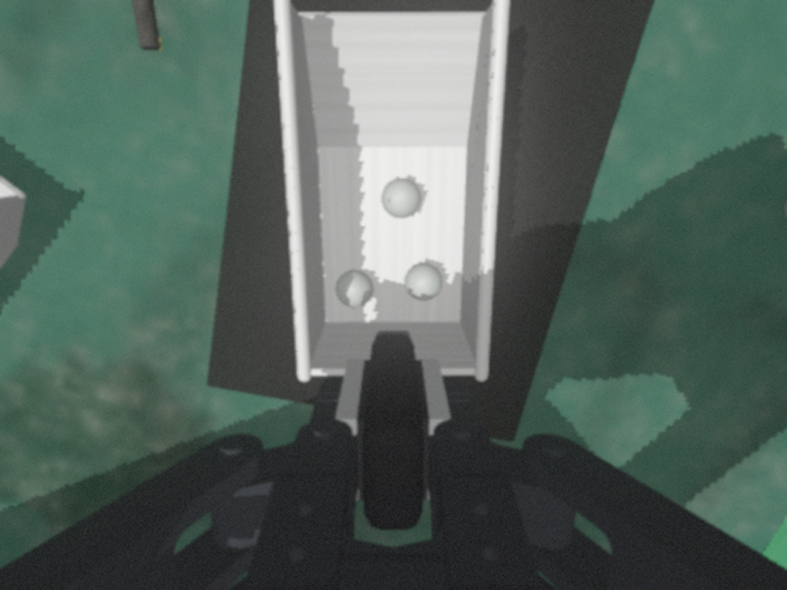

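{"op": "arm_command", "data": {"motion": [[1,0,0,0.2,0],[1,0,0,0.4,0],[1,0,0,0.6,0],[1,0,0,0.7,0],[1,0,0,0.7,0]]}}

```text
time: 4.8
position: [0.479, -0.2752, 0.1696]
orientation: [0.572, 0.416, 0.572, -0.416]
wrist_force: [-0.9, 0.1, -2.5]
grip_width: 0.0137
```

```bash
python3 look.py side s4 130 260 230 380; python3 look.py wrist w4
```

```text
k 4.538 4.85 [ 0.4788 -0.2751  0.1692] [ 0.15 -0.04 -2.79] [-0.053  0.076  0.079] 0.0135
k 1.536 4.9 [ 0.4786 -0.275   0.1689] [ 0.14 -0.2  -2.38] [-0.042  0.064 -0.026] 0.0135
```

View pics/s4.png

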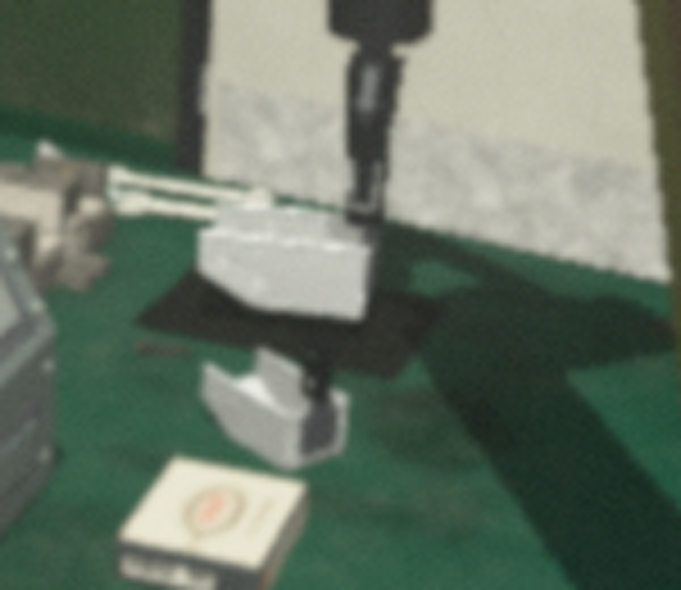

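View pics/w4.png

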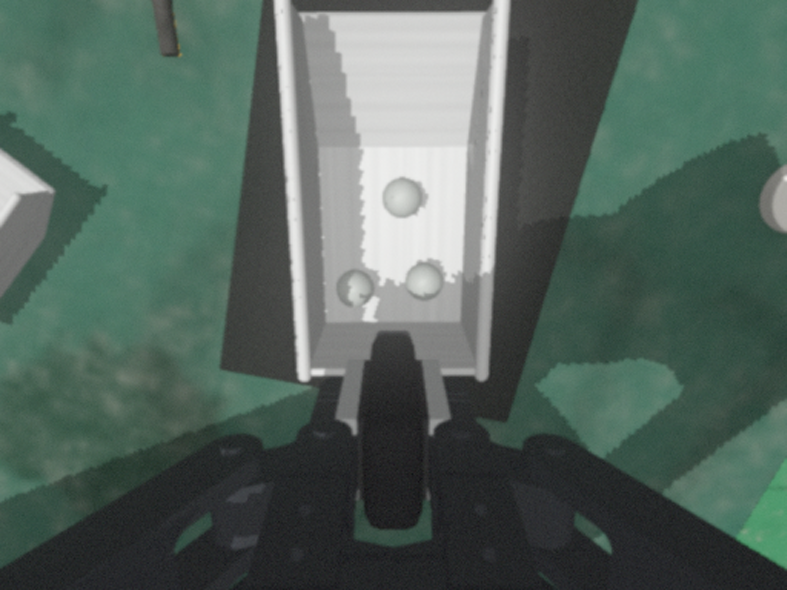

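```bash
python3 - <<'E'
from fit import *
import pickle
from scipy.spatial.transform import Rotation as R
c=pickle.load(open('w4.pkl','rb'));s=pickle.load(open('s4.pkl','rb'))
W=[((304,378),(-60,31.5,52)),((482,377),(-60,-31.5,52)),((300,12),(60,30,27)),((493,12),(60,-30,27)),((318,147),(18,30,3)),((470,147),(18,-30,3))]
S=[((198,232),(60,33,52)),((372,250),(-60,33,52)),((365,318),(-60,33,0))]
o=[(c,un(p,1.536,0,0),m) for p,m in W]+[(s,un(p,4.538,130,230),m) for p,m in S]
for oo in(o[:6],o):
    v,r=fit(oo,[.527,-.257,.02,.31]);print(np.round(v,4),np.degrees(v[3]));print(np.round(r,1).tolist())
    print('TCP in scoop frame mm',1e3*Rz(-v[3])@(np.array([.4787,-.2750,.1690])-v[:3]))
st=env.read_state();q=st['orientation'];M=R.from_quat([q[1],q[2],q[3],q[0]]).as_matrix();print(np.degrees(np.arctan2(-M[0,2],M[1,2])),M[:,0])
E
```

```text
[ 0.5292 -0.258   0.0239  0.3104] 17.786371015573653
[[0.2, -0.2], [1.1, 0.6], [-0.1, 1.9], [0.3, -4.7], [-1.0, 0.3], [-0.8, -0.7]]
TCP in scoop frame mm [-53.31239478  -0.77316899 145.11877399]
[ 0.5292 -0.258   0.0238  0.3111] 17.822181720565435
[[0.1, -0.1], [1.0, 0.6], [0.1, 1.8], [0.4, -4.8], [-1.0, 0.3], [-0.8, -0.8], [-0.3, 0.3], [-0.1, -1.4], [-0.4, -1.2]]
TCP in scoop frame mm [-53.28983871  -0.76612191 145.23869157]
-162.0179190948022 [ 3.27735567e-05 -4.17267466e-06 -9.99999999e-01]
```

{"op": "arm_command", "data": {"motion": [[1,0,0,0.5,0],[1,0,0,1.0,0],[1,0,0,1.6,0],[1,0,0,2.2,0],[1,0,0,2.8,0],[1,-0.2,0.5,3.3,-0.2],[1,-0.5,1.2,3.6,-0.4],[1,-0.8,1.9,3.6,-0.6]]}}

```text
time: 5.57
position: [0.4593, -0.2279, 0.2605]
orientation: [0.559, 0.434, 0.557, -0.434]
wrist_force: [1.0, 0.5, -2.2]
grip_width: 0.0138
```

{"op": "arm_command", "data": {"motion": [[1,-0.3,0.7,0,-0.2],[1,-0.6,1.4,0,-0.4],[1,-0.9,2.2,0,-0.6],[1,-1.2,3.0,0,-0.7],[1,-1.5,3.8,0,-0.72],[1,-1.7,4.6,0,-0.72],[1,-1.84,5.2,0,-0.72],[1,-1.84,5.6,0,-0.72]]}}

```text
time: 6.23
position: [0.411, -0.0859, 0.2585]
orientation: [0.541, 0.454, 0.543, -0.454]
wrist_force: [0.6, -0.3, -2.7]
grip_width: 0.0135
```

```bash
python3 look.py top t5 80 280 140 400; python3 look.py side s5 100 300 130 380
```

```text
k 2.95 6.2833 [ 0.4115 -0.085   0.2586] [-0.22  2.69 -2.87] [0.079 0.174 0.   ] 0.0135
k 2.95 6.3333 [ 0.4122 -0.0864  0.2588] [-0.15  0.35 -3.01] [ 0.01   0.069 -0.013] 0.0137
```

View pics/t5.png

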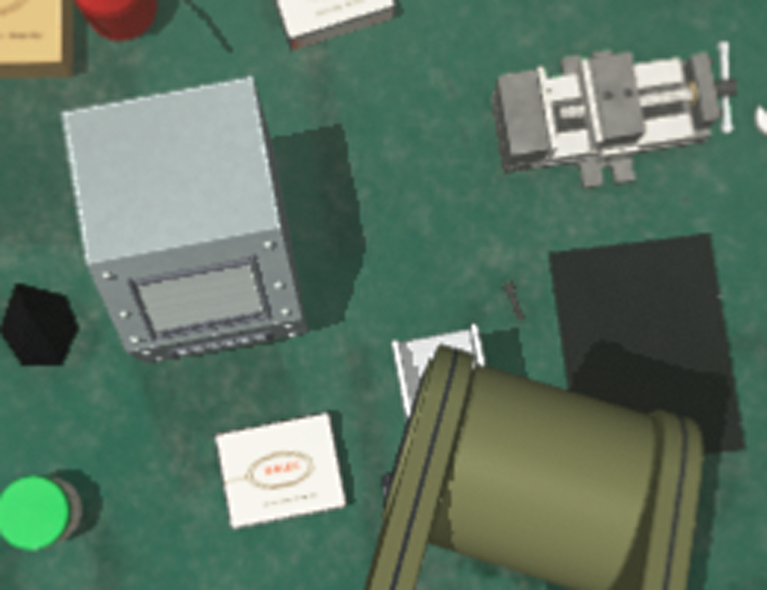

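View pics/s5.png

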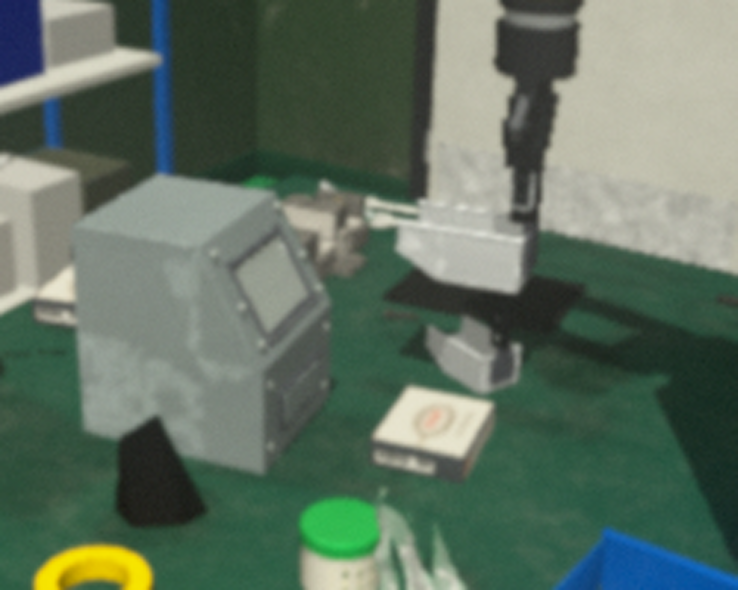

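{"op": "arm_command", "data": {"motion": [[1,0,0.6,0,0],[1,0,1.3,0,0],[1,0,2.1,0,0],[1,0,2.9,0,0],[1,0,3.7,0,0],[1,0,4.5,0,0],[1,0,5.3,0,0],[1,0,6.0,0,0]]}}

```text
time: 7.0
position: [0.4136, 0.0629, 0.2589]
orientation: [0.542, 0.454, 0.542, -0.454]
wrist_force: [0.4, -0.2, -4.1]
grip_width: 0.0137
```

{"op": "arm_command", "data": {"motion": [[1,0,0.6,0,0],[1,0,1.0,0,0],[1,0,1.2,0,0],[1,0,1.2,0,0]]}}

```text
time: 7.33
position: [0.4132, 0.0928, 0.2588]
orientation: [0.542, 0.454, 0.542, -0.454]
wrist_force: [-0.8, -0.3, -1.9]
grip_width: 0.0137
```

```bash
cat > st.py <<'E'
from fit import *
from scipy.spatial.transform import Rotation as R
st=env.read_state();q=st['orientation'];M=R.from_quat([q[1],q[2],q[3],q[0]]).as_matrix()
B=np.array([.6177,.1313,0]);b=np.radians(9.96)
G=st['position']-[0,0,.054]
g=Rz(-b)@(G-B)*1e3
print('t',round(st['time'],2),'G box mm',np.round(g,1),'yaw',round((np.degrees(np.arctan2(-M[0,2],M[1,2]))+90)%180-90,2),'xaxis',np.round(M[:,0],3),'F',np.round(st['wrist_force'],1))
H=np.array([-47,174]);d=np.array([g[0],g[2]])-H;L=np.hypot(*d)
if L>40: print('G-H',np.round(d,1),'tangent pitch',np.degrees(np.arctan2(d[1],-d[0])-np.arcsin(39.5/L)),'p',113-np.sqrt(L*L-39.5**2))
E
python3 st.py; python3 look.py side s6 100 300 130 380; python3 look.py wrist w6;python3 look.py top t6 80 280 140 400
```

```text
t 7.33 G box mm [-208.1   -2.6  204.8] yaw 10.12 xaxis [ 0. -0. -1.] F [-0.8 -0.3 -1.9]
G-H [-161.1   30.8] tangent pitch -3.095188278919532 p -46.17137166470545
k 2.95 7.3833 [0.413  0.0922 0.2588] [ 1.05 -0.57 -2.85] [-0.035  0.018  0.003] 0.0139
k 1.536 7.4333 [0.4129 0.0919 0.2588] [ 0.08  0.58 -3.03] [-0.02   0.036  0.004] 0.0139
k 2.95 7.4833 [0.4128 0.0918 0.2588] [ 0.33 -0.44 -2.45] [ 0.021  0.03  -0.04 ] 0.0137
```

View pics/s6.png

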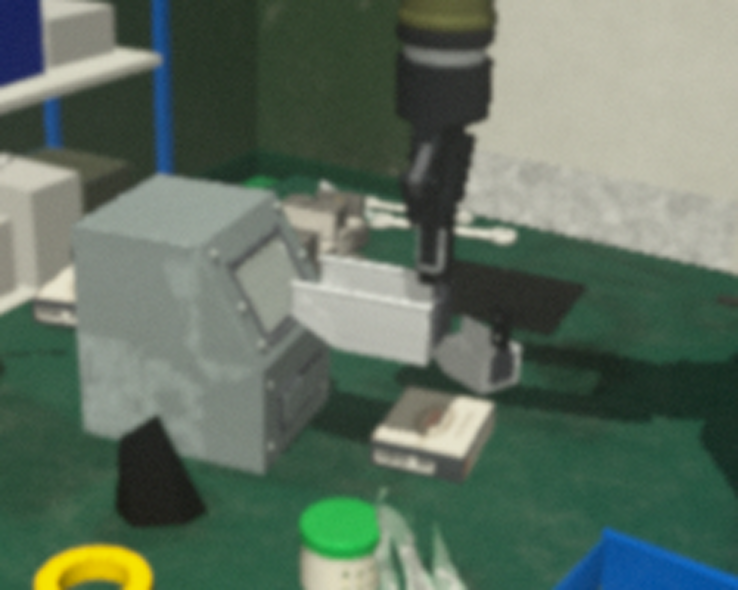

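View pics/w6.png

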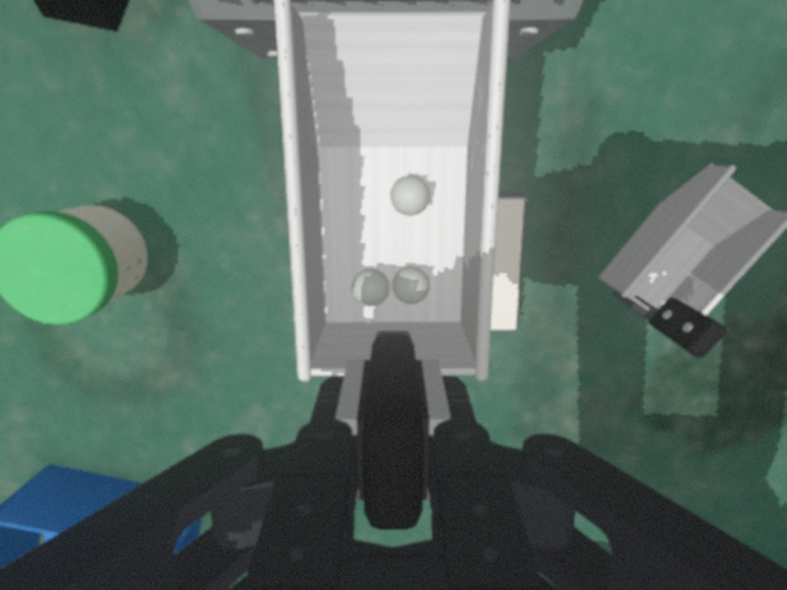

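View pics/t6.png

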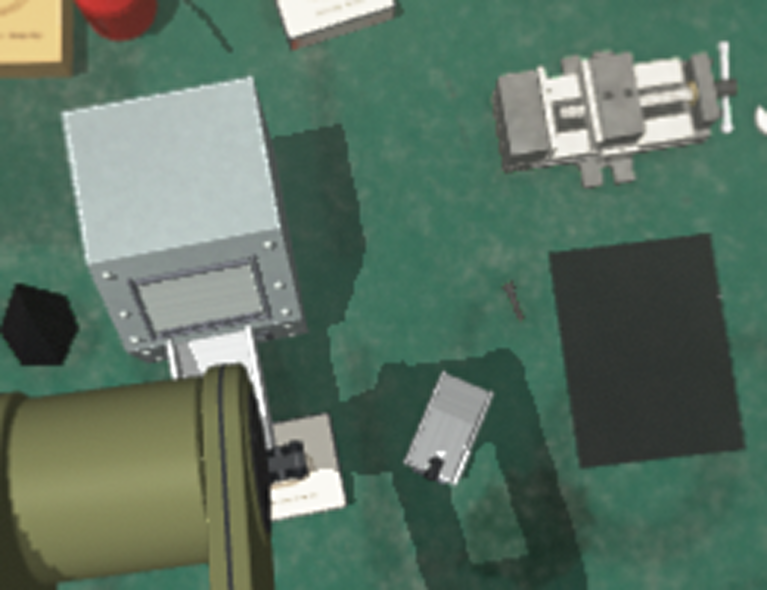

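{"op": "arm_command", "data": {"motion": [[1,0.25,0.12,0,0],[1,0.5,0.18,0,0],[1,0.75,0.23,0,0],[1,1.0,0.28,0,0],[1,1.25,0.32,0,0],[1,1.5,0.37,0,0],[1,1.75,0.41,0,0],[1,1.98,0.45,0,0]]}}

```text
time: 8.15
position: [0.4622, 0.1038, 0.2585]
orientation: [0.542, 0.454, 0.542, -0.455]
wrist_force: [-2.5, -0.4, -1.3]
grip_width: 0.0139
```

```bash
python3 st.py; python3 look.py side s7 100 300 130 380; python3 look.py wrist w7
```

```text
t 8.15 G box mm [-1.579e+02 -2.000e-01  2.045e+02] yaw 10.07 xaxis [-0.002 -0.    -1.   ] F [-2.5 -0.4 -1.3]
G-H [-110.9   30.5] tangent pitch -4.7169302709400105 p 5.0096816589555715
k 2.95 8.2 [0.4631 0.1039 0.2586] [-3.41 -0.55 -2.91] [-0.172  0.824 -0.002] 0.0137
k 1.536 8.25 [0.4622 0.1037 0.2584] [-2.35  0.31 -3.1 ] [-0.04   0.38  -0.011] 0.014
```

View pics/s7.png

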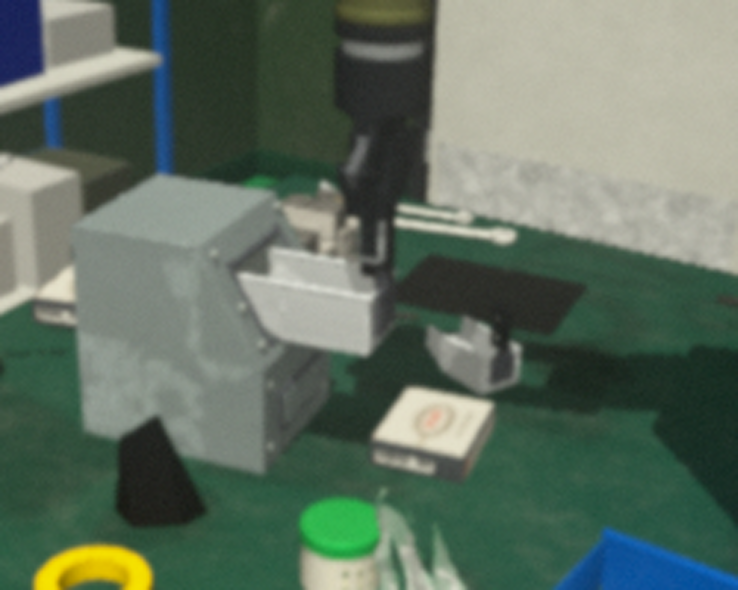

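View pics/w7.png

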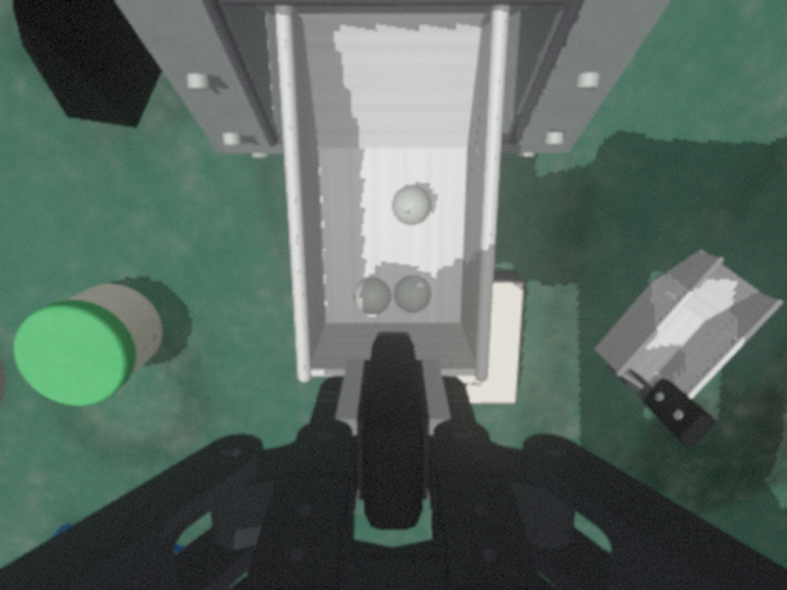

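{"op": "arm_command", "data": {"motion": [[1,0.15,0.03,0.3,0],[1,0.3,0.05,0.58,0],[1,0.47,0.08,0.82,0],[1,0.65,0.11,1.07,0],[1,0.83,0.14,1.3,0],[1,1.02,0.18,1.54,0],[1,1.02,0.18,1.54,0]]}}

```text
time: 8.83
position: [0.4898, 0.1086, 0.2994]
orientation: [0.543, 0.455, 0.541, -0.453]
wrist_force: [-4.3, -0.3, -0.4]
grip_width: 0.0143
```

```bash
python3 st.py; python3 look.py side s8 100 300 130 380; python3 look.py wrist w8
```

```text
t 8.83 G box mm [-1.299e+02 -2.000e-01  2.454e+02] yaw 10.06 xaxis [ 0.005  0.001 -1.   ] F [-4.3 -0.3 -0.4]
G-H [-82.9  71.4] tangent pitch 19.568962145584926 p 10.959798960724513
k 2.95 8.8833 [0.4892 0.1085 0.2988] [-3.81 -0.33  0.03] [-0.052  0.62   0.077] 0.0137
k 1.536 8.9333 [0.4887 0.1084 0.2982] [-3.57 -0.42  0.91] [-0.011  0.572  0.039] 0.0139
```

View pics/s8.png

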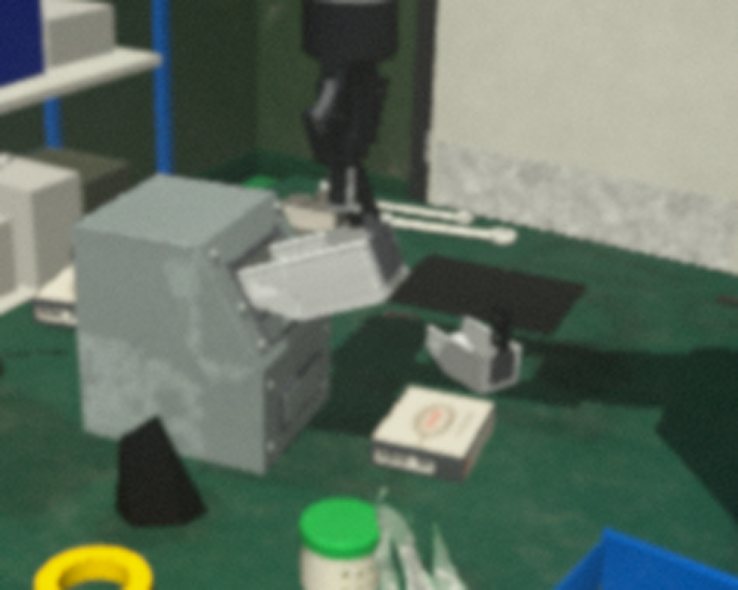

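View pics/w8.png

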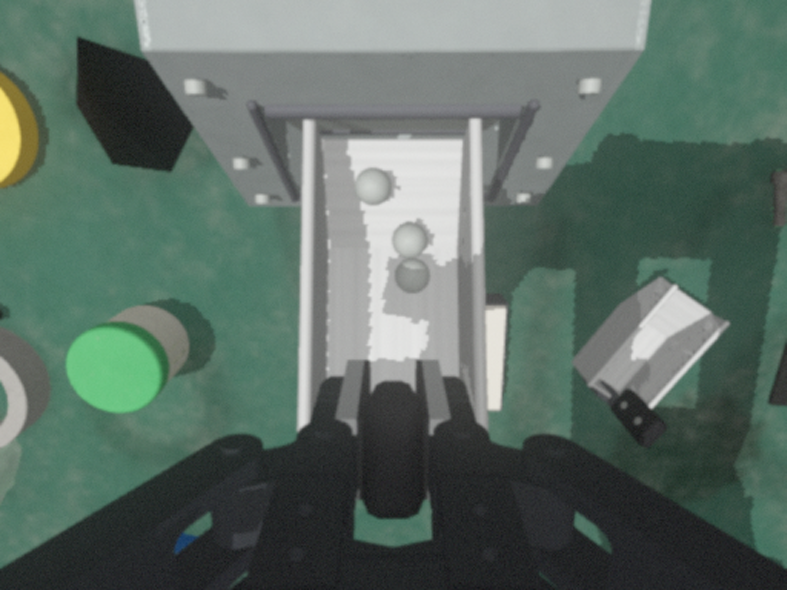

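{"op": "arm_command", "data": {"motion": [[1,0.35,0.06,0.3,0],[1,0.75,0.13,0.6,0],[1,1.1,0.2,0.8,0],[1,1.54,0.27,0.96,0],[1,1.9,0.33,1.05,0],[1,2.29,0.4,1.12,0],[1,2.45,0.43,1.14,0],[1,2.45,0.43,1.14,0]]}}

```text
time: 9.6
position: [0.5502, 0.119, 0.3257]
orientation: [0.542, 0.454, 0.542, -0.454]
wrist_force: [-2.9, -0.0, 0.3]
grip_width: 0.0135
```

```bash
python3 st.py; python3 look.py side s9 100 300 130 380; python3 look.py wrist w9
```

```text
t 9.6 G box mm [-68.6  -0.4 271.7] yaw 10.06 xaxis [ 0.001 -0.    -1.   ] F [-2.9 -0.   0.3]
G-H [-21.6  97.7] tangent pitch 54.29853067251134 p 21.015477905345847
k 2.95 9.65 [0.5494 0.1189 0.3256] [-3.85 -0.21  0.75] [-0.13   0.597 -0.009] 0.0134
k 1.536 9.7 [0.549  0.1189 0.3256] [-2.83 -1.97 -0.41] [-0.087  0.586  0.06 ] 0.0136
```

View pics/s9.png

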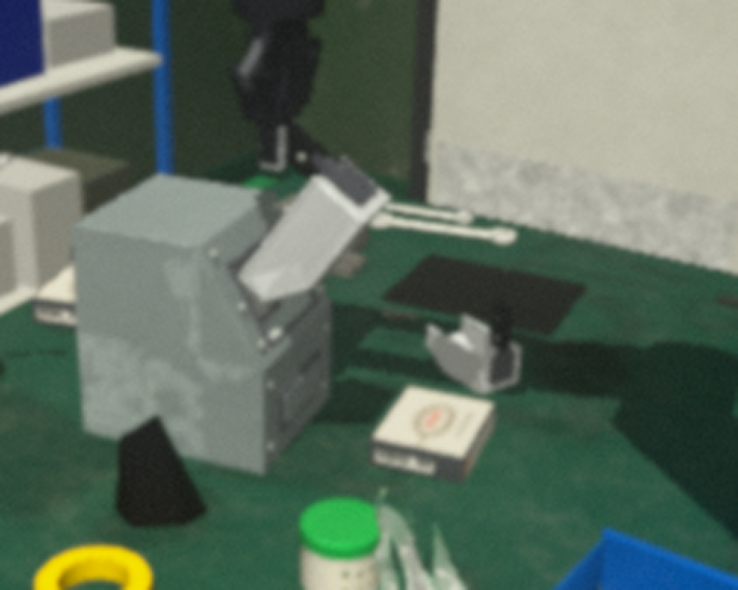

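View pics/w9.png

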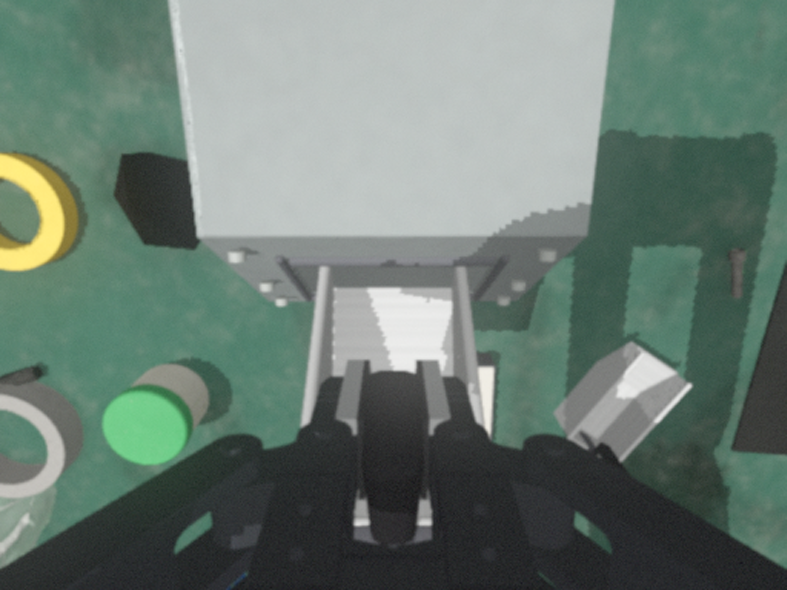

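```bash
python3 - <<'E'
from h import *
import pickle
a=[]
for t in('s6','s9'):
    c=pickle.load(open(t+'.pkl','rb'));a.append(cv2.resize(c['color'][175:240,185:255],None,fx=5.5,fy=5.5,interpolation=cv2.INTER_CUBIC))
cv2.imwrite('pics/z9.png',np.hstack(a))
E
python3 look.py side s9b 175 240 185 255; python3 look.py top t9 80 280 140 400
```

```text
k 9.077 9.75 [0.5488 0.1188 0.3256] [-1.71 -0.02 -0.28] [-0.144  0.539 -0.002] 0.0139
k 2.95 9.8 [0.5486 0.1188 0.3257] [-1.25 -1.16 -0.58] [-0.203  0.57   0.019] 0.0135
```

View pics/z9.png

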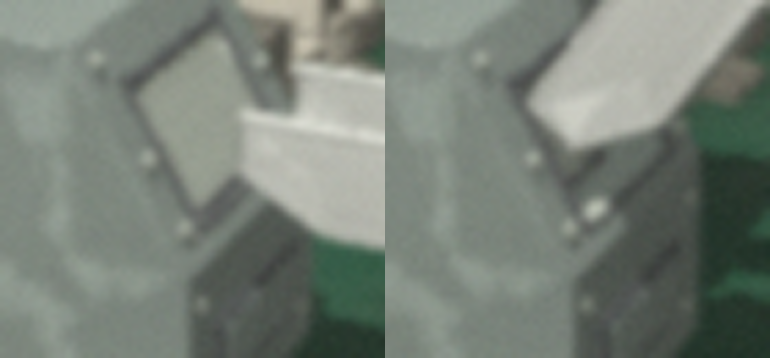

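View pics/s9b.png

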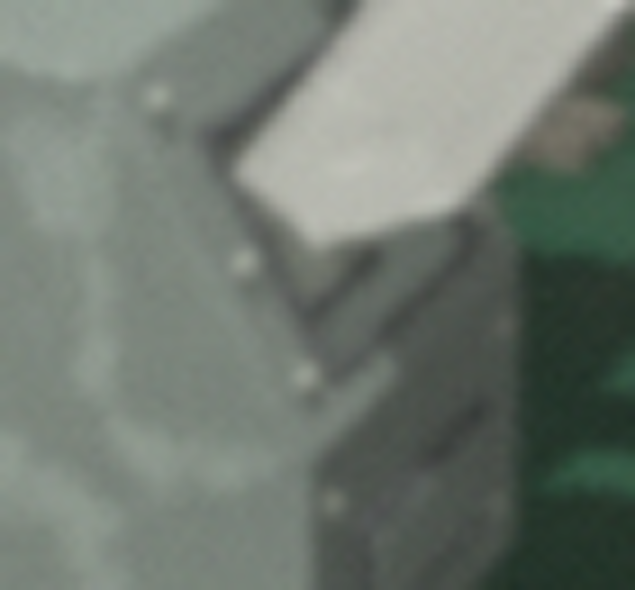

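View pics/t9.png

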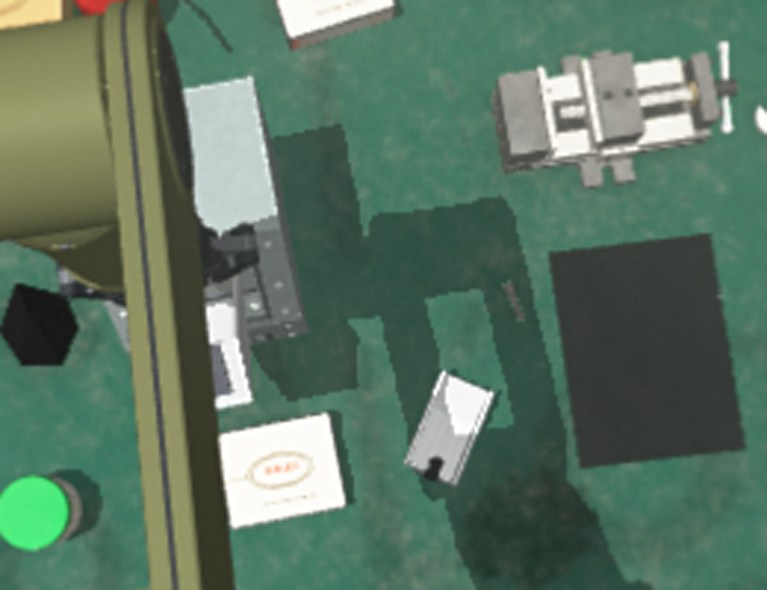

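```bash
python3 - <<'E'
from h import *
import pickle
c=env.capture('side');w=env.capture('wrist')
for n,x in(('side',c),('wrist',w)):
    print(n,[(np.round(r['point']).tolist(),round(r['p'],2)) for r in env.find_in('ball_1_center',x)])
pickle.dump(c,open('s9c.pkl','wb'));pickle.dump(w,open('w9c.pkl','wb'))
a=cv2.resize(pickle.load(open('s9b.pkl','rb'))['color'][190:290,180:330],None,fx=5.2,fy=5.2,interpolation=cv2.INTER_CUBIC)
cv2.imwrite('pics/z9b.png',a)
# where would ball at sill project
from fit import Rz
B=np.array([.6177,.1313,0]);b=np.radians(9.96)
s9=pickle.load(open('s9.pkl','rb'))
o,d=ray(s9,[212.8,223.5])
o=Rz(-b)@(o-B)*1e3;d=Rz(-b)@d
for y in(-47,-30,-15,0,15,30,47): t=(y-o[1])/d[1];print(np.round(o+t*d,1))
E
```

```text
side [([212.0, 194.0], 0.5)]
wrist []
[-47.5 -47.   71.7]
[-55.3 -30.   80.8]
[-62.1 -15.   88.9]
[-68.9   0.   96.9]
[-75.7  15.  104.9]
[-82.5  30.  113. ]
[-90.2  47.  122.1]
```

View pics/z9b.png

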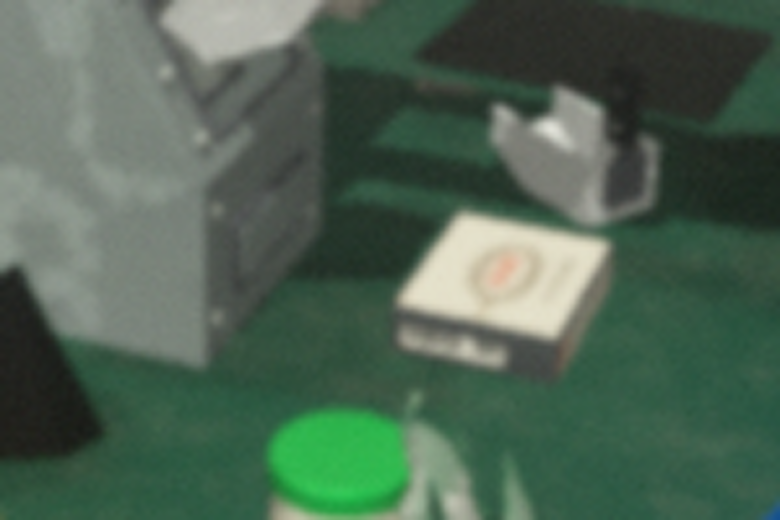

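```bash
python3 - <<'E'
import pickle,cv2
c=pickle.load(open('w9c.pkl','rb'))
cv2.imwrite('pics/z9c.png',cv2.resize(c['color'][145:275,180:340],None,fx=4.5,fy=4.5,interpolation=cv2.INTER_CUBIC))
E
```

```text
(no output)
```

View pics/z9c.png

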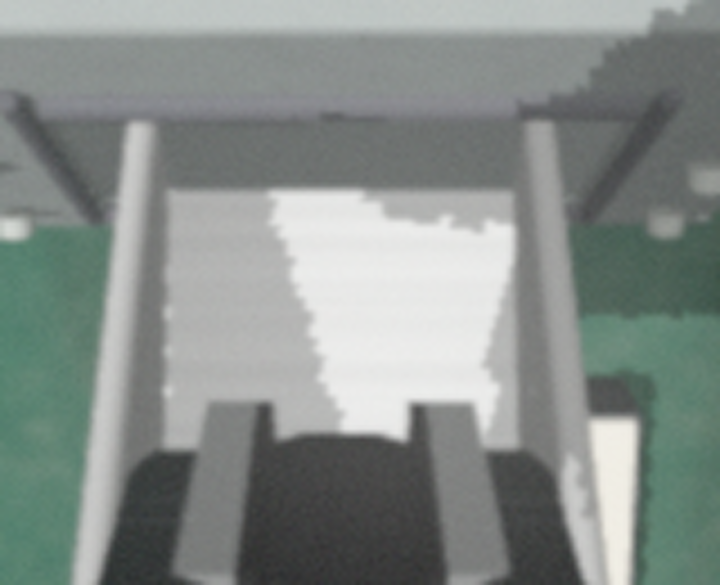

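{"op": "arm_command", "data": {"motion": [[1,-0.2,-0.04,0,0],[1,-0.5,-0.09,0,0],[1,-0.9,-0.16,0,0],[1,-1.3,-0.23,0,0],[1,-1.8,-0.32,0,0],[1,-2.3,-0.41,0.1,0],[1,-2.9,-0.51,0.2,0],[1,-3.4,-0.6,0.3,0]]}}

```text
time: 10.67
position: [0.4618, 0.1036, 0.3337]
orientation: [0.542, 0.454, 0.542, -0.454]
wrist_force: [-0.3, 0.1, -1.6]
grip_width: 0.0139
```

```bash
python3 st.py; python3 look.py side s10 100 300 130 380; python3 look.py wrist w10
```

```text
t 10.67 G box mm [-158.3   -0.3  279.7] yaw 10.06 xaxis [-0. -0. -1.] F [-0.3  0.1 -1.6]
G-H [-111.3  105.7] tangent pitch 28.613873757991236 p -35.37064347376591
k 2.95 10.7167 [0.4594 0.1033 0.3342] [-3.6  -0.31 -1.59] [-0.035  0.258 -0.016] 0.0135
k 1.536 10.7667 [0.4611 0.1036 0.3341] [ 0.03  0.42 -2.3 ] [ 0.058 -0.113 -0.   ] 0.0135
```

View pics/s10.png

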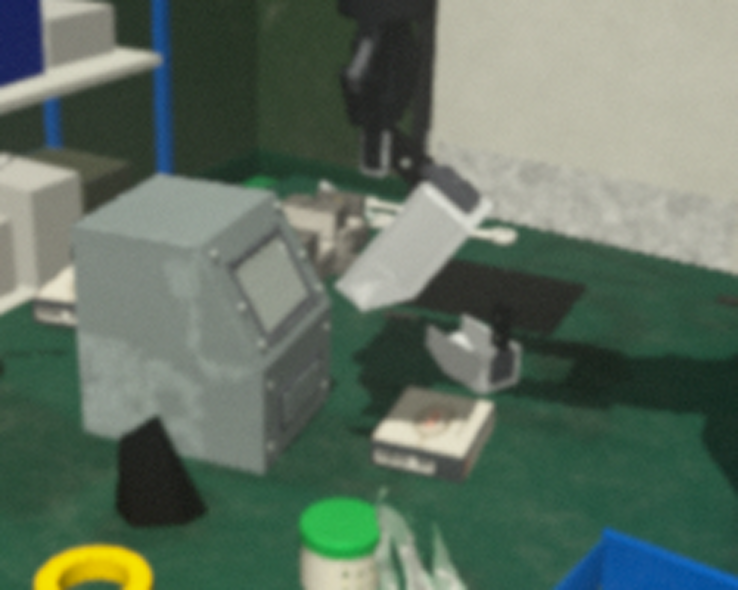

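View pics/w10.png

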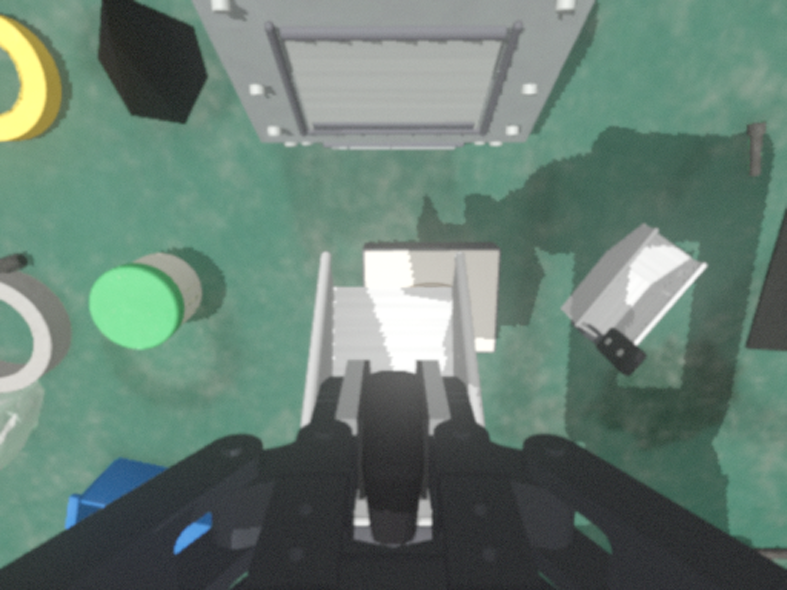

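{"op": "arm_command", "data": {"motion": [[1,0,-0.6,0,0.1],[1,0,-1.4,0,0.3],[1,0.1,-2.4,0,0.5],[1,0.3,-3.5,0,0.7],[1,0.6,-4.6,0,0.9],[1,0.9,-5.7,0,1.1],[1,1.3,-6.8,0,1.3],[1,1.7,-7.8,0,1.32]]}}

```text
time: 11.43
position: [0.507, -0.0928, 0.3338]
orientation: [0.573, 0.416, 0.572, -0.415]
wrist_force: [0.3, 0.0, -1.1]
grip_width: 0.014
```

{"op": "arm_command", "data": {"motion": [[1,0.5,-1.0,0,0],[1,1.0,-2.0,0,0],[1,1.5,-3.0,-0.3,0],[1,2.0,-4.0,-0.8,0],[1,2.4,-5.0,-1.6,0],[1,2.7,-5.8,-2.4,0],[1,2.8,-6.1,-3.2,0],[1,2.8,-6.1,-3.4,0]]}}

```text
time: 12.1
position: [0.576, -0.2454, 0.2447]
orientation: [0.57, 0.416, 0.573, -0.417]
wrist_force: [-0.7, 0.6, -2.2]
grip_width: 0.0138
```

```bash
python3 st.py; python3 look.py side s11 100 300 180 430; python3 look.py wrist w11;python3 look.py top t11 80 280 140 400
```

```text
t 12.1 G box mm [-106.2 -363.8  190.7] yaw 17.85 xaxis [-0.004  0.001 -1.   ] F [-0.7  0.6 -2.2]
G-H [-59.2  16.7] tangent pitch -24.232959837772263 p 65.82990553300127
k 2.95 12.15 [ 0.5753 -0.2439  0.2449] [-0.34  1.47 -2.38] [ 0.064 -0.045 -0.044] 0.0138
k 1.536 12.2 [ 0.5756 -0.2432  0.2467] [-0.44 -0.21 -1.92] [ 0.023 -0.028 -0.047] 0.0136
k 2.95 12.25 [ 0.5761 -0.243   0.2482] [-0.38  0.07 -2.23] [-0.019 -0.032 -0.013] 0.0134
```

View pics/s11.png

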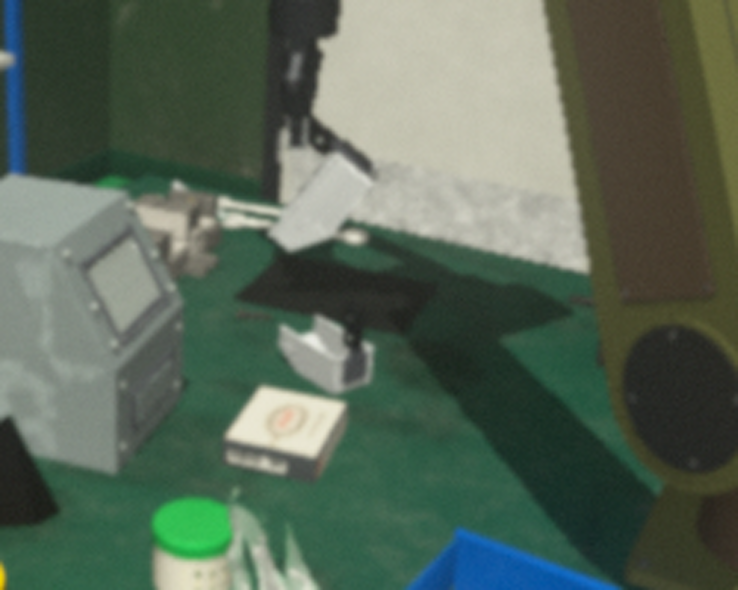

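View pics/w11.png

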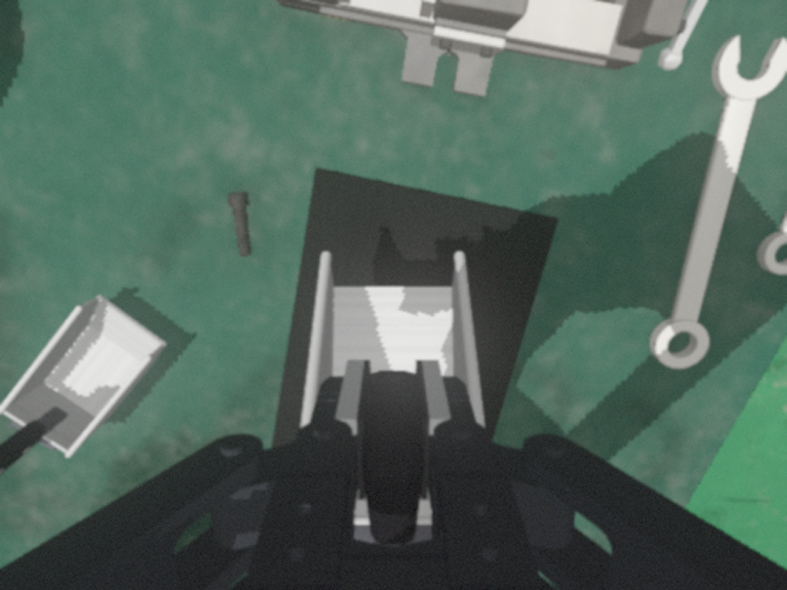

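View pics/t11.png

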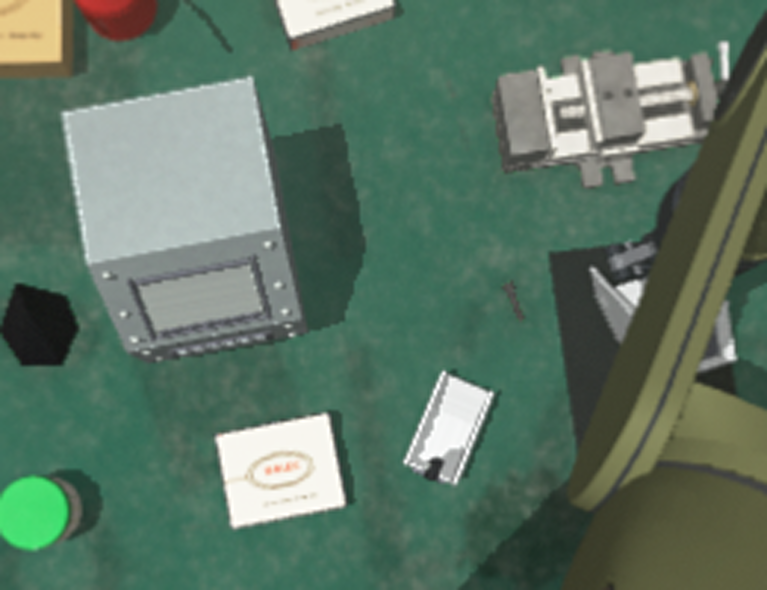

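{"op": "arm_command", "data": {"motion": [[1,-0.08,0,-0.8,0],[1,-0.08,0,-1.6,0],[1,-0.08,0,-2.2,0],[1,-0.2,-0.05,-2.48,0],[1,-0.6,-0.18,-2.66,0],[1,-1.08,-0.32,-2.84,0],[1,-1.45,-0.44,-3.05,0],[1,-1.86,-0.57,-3.22,0]]}}

```text
time: 12.92
position: [0.5309, -0.2573, 0.1737]
orientation: [0.574, 0.416, 0.57, -0.415]
wrist_force: [-4.7, 2.9, 13.9]
grip_width: 0.0133
```

```bash
python3 st.py|head -1; python3 look.py side s12 140 260 240 390
```

```text
t 12.92 G box mm [-152.7 -367.7  119.7] yaw 18.05 xaxis [ 0.006 -0.002 -1.   ] F [-4.7  2.9 13.9]
k 4.917 12.9667 [ 0.5281 -0.2576  0.1722] [-6.68 -0.8  15.28] [-0.001  0.531  0.094] 0.0138
```

View pics/s12.png

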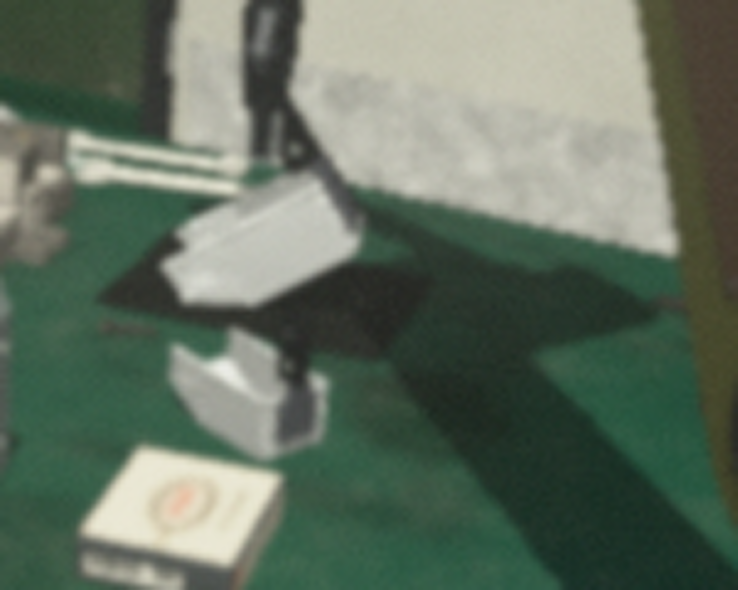

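{"op": "arm_command", "data": {"motion": [[1,-0.2,-0.06,0.0,0],[1,-0.45,-0.14,-0.02,0],[1,-0.7,-0.22,-0.06,0],[1,-0.95,-0.3,-0.15,0],[1,-1.2,-0.38,-0.26,0],[1,-1.41,-0.45,-0.38,0]]}}

```text
time: 13.47
position: [0.4953, -0.27, 0.1622]
orientation: [0.574, 0.415, 0.57, -0.416]
wrist_force: [-4.3, 1.2, 21.6]
grip_width: 0.0133
```

```bash
python3 st.py|head -1; python3 look.py side s13 140 260 240 390
```

```text
t 13.47 G box mm [-190.  -374.1  108.2] yaw 18.02 xaxis [ 0.004 -0.003 -1.   ] F [-4.3  1.2 21.6]
k 4.917 13.5167 [ 0.4939 -0.2702  0.1615] [-4.98  0.43 18.21] [-0.023  0.518 -0.019] 0.0136
```

View pics/s13.png

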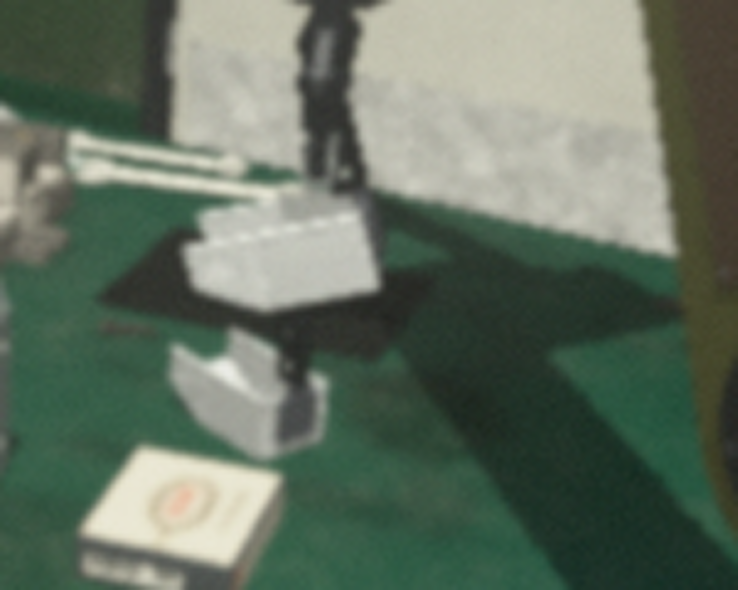

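{"op": "arm_command", "data": {"motion": [[1,-0.2,-0.06,-0.1,0],[1,-0.4,-0.13,-0.21,0],[1,-0.65,-0.21,-0.33,0],[1,-0.7,-0.23,-0.36,0],[1,-0.7,-0.23,-0.36,0]]}}

```text
time: 13.93
position: [0.4763, -0.2759, 0.1512]
orientation: [0.573, 0.415, 0.572, -0.416]
wrist_force: [-4.6, -2.4, 9.8]
grip_width: 0.0138
```

```bash
python3 st.py|head -1; python3 look.py side s14 140 260 240 390;python3 look.py wrist w14
```

```text
t 13.93 G box mm [-209.7 -376.6   97.2] yaw 18.02 xaxis [ 0.    -0.003 -1.   ] F [-4.6 -2.4  9.8]
k 4.917 13.9833 [ 0.4763 -0.2759  0.1512] [-4.88 -2.16 10.44] [-0.256  0.697 -0.03 ] 0.0136
k 1.536 14.0333 [ 0.4764 -0.2759  0.1512] [-5.94 -2.02 10.55] [-0.17   0.705 -0.038] 0.014
```

View pics/s14.png

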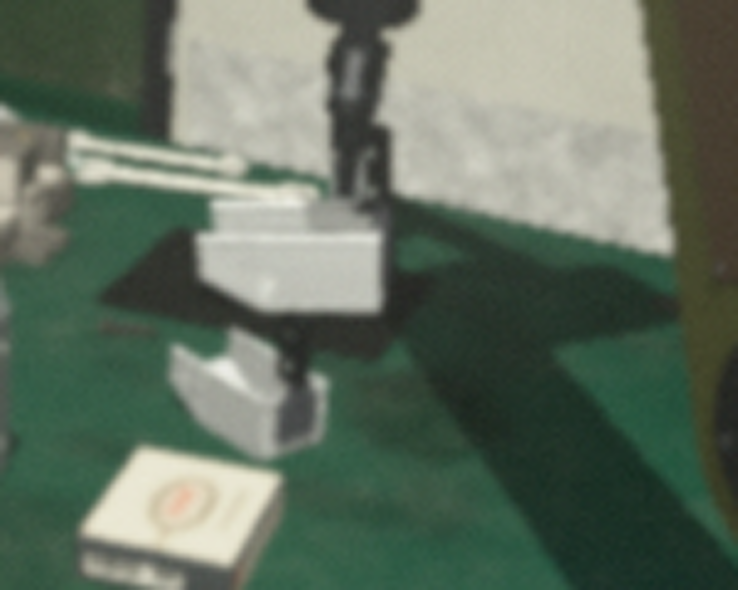

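View pics/w14.png

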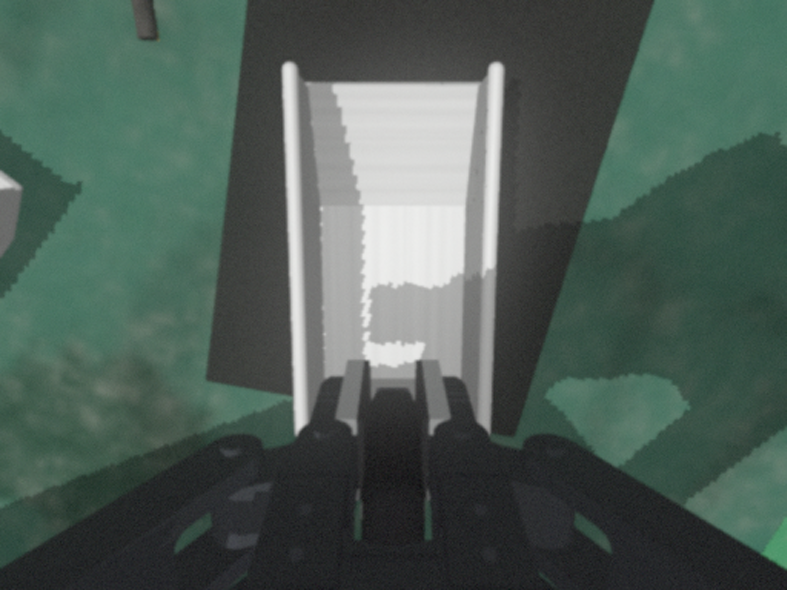

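```bash
python3 - <<'E'
from fit import *
import pickle
c=pickle.load(open('w14.pkl','rb'));s=pickle.load(open('s14.pkl','rb'))
W=[((290,66),(60,31.5,52)),((496,66),(60,-31.5,52)),((320,206),(18,30,3)),((466,206),(18,-30,3)),((306,82),(60,30,27)),((480,82),(60,-30,27))]
S=[((198,237),(60,33,52)),((387,236),(-60,33,52)),((383,312),(-60,33,0)),((262,313),(18,33,0))]
o=[(c,un(p,1.536,0,0),m) for p,m in W]+[(s,un(p,4.917,140,240),m) for p,m in S]
for oo in(o[:6],o):
    v,r=fit(oo,[.527,-.257,.004,.31]);print(np.round(v,4),np.degrees(v[3]));print(np.round(r,1).tolist())
    print('TCP in scoop',1e3*Rz(-v[3])@(np.array([.4763,-.2759,.1512])-v[:3]))
    mm=np.array([.5238,-.266,0])
    for p in((-60,33),(-60,-33),(60,33),(60,-33)): print('on mat',np.round(1e3*Rz(-.1065)@(v[:3]+Rz(v[3])@np.array([p[0]/1e3,p[1]/1e3,0])-mm),1))
E
```

```text
[ 0.5069 -0.2652  0.0042  0.3151] 18.051561222006175
[[4.3, -1.8], [4.1, 2.2], [-5.3, 0.3], [-5.4, -0.4], [-0.3, -0.2], [-0.4, 0.2]]
TCP in scoop [-32.45085517  -0.66491835 146.97976579]
on mat [-82.2  22.4   4.2]
on mat [-68.5 -42.1   4.2]
on mat [35.2 47.3  4.2]
on mat [ 48.9 -17.3   4.2]
[ 0.5068 -0.2654  0.0051  0.3188] 18.267961866424045
[[4.7, -2.3], [4.0, 2.5], [-4.7, 0.3], [-5.2, -0.1], [0.1, -0.5], [-0.5, 0.4], [-1.2, 0.6], [3.1, -1.3], [2.2, -1.9], [-0.8, -0.9]]
TCP in scoop [-32.29563836  -0.37918925 146.0638449 ]
on mat [-82.4  22.    5.1]
on mat [-68.5 -42.5   5.1]
on mat [34.9 47.3  5.1]
on mat [ 48.8 -17.2   5.1]
```

```bash
cat > fitp.py <<'E'
from fit import *
def Ry(t): return np.array([[np.cos(t),0,np.sin(t)],[0,1,0],[-np.sin(t),0,np.cos(t)]])
def fitp(obs,x0):
    def f(v): return np.concatenate([proj(c,Rz(v[3])@Ry(v[4])@(np.array(m)/1e3)+v[:3])[0]-rc for c,rc,m in obs])
    r=least_squares(f,x0,loss='soft_l1');return r.x,f(r.x).reshape(-1,2)
E
python3 - <<'E'
from fitp import *
import pickle
c=pickle.load(open('w14.pkl','rb'));s=pickle.load(open('s14.pkl','rb'))
W=[((290,66),(60,31.5,52)),((496,66),(60,-31.5,52)),((320,206),(18,30,3)),((466,206),(18,-30,3)),((306,82),(60,30,27)),((480,82),(60,-30,27))]
S=[((198,237),(60,33,52)),((387,236),(-60,33,52)),((383,312),(-60,33,0)),((262,313),(18,33,0))]
o=[(c,un(p,1.536,0,0),m) for p,m in W]+[(s,un(p,4.917,140,240),m) for p,m in S]
v,r=fitp(o,[.527,-.257,.004,.31,.1]);print(np.round(v,4),np.degrees(v[3:]));print(np.round(r,1).tolist())
M=Rz(v[3])@Ry(v[4])
print('TCP',1e3*M.T@(np.array([.4763,-.2759,.0972])-v[:3]))
for p in((-60,33,0),(-60,-33,0),(60,33,27),(18,33,0),(18,-33,0)): print(p,np.round(1e3*(v[:3]+M@(np.array(p)/1e3)),1))
E
```

```text
[ 0.504  -0.2662  0.008   0.3158  0.1087] [18.09345659  6.22998419]
[[-0.1, -0.9], [-0.4, 1.1], [-0.4, 0.1], [-0.6, -0.2], [1.3, 0.7], [1.1, -0.8], [-0.2, -0.3], [0.4, -2.0], [-0.3, -0.9], [-0.9, 0.0]]
TCP [-38.89202275  -0.62764477  85.48180903]
(-60, 33, 0) [ 437.1 -253.3   14.5]
(-60, -33, 0) [ 457.6 -316.1   14.5]
(60, 33, 27) [ 553.3 -215.4   28.3]
(18, 33, 0) [ 510.8 -229.3    6. ]
(18, -33, 0) [ 531.3 -292.     6. ]
```

{"op": "arm_command", "data": {"motion": [[1,0.08,0,0,0],[0.8,0.1,0,0,0],[0.75,0.1,0,0,0],[0.7,0.1,0,0,0],[0.5,0.1,0,0,0],[0.3,0.1,0,0,0],[0.1,0.1,0,0,0],[0.1,0.1,0,0,0]]}}

```text
time: 14.7
position: [0.4796, -0.2747, 0.1492]
orientation: [0.572, 0.416, 0.572, -0.416]
wrist_force: [0.2, -1.2, 0.4]
grip_width: 0.073
```

```bash
python3 st.py|head -1; python3 look.py side s15 140 260 240 390;python3 look.py wrist w15
```

```text
t 14.7 G box mm [-206.2 -376.    95.2] yaw 17.99 xaxis [-0.  0. -1.] F [ 0.2 -1.2  0.4]
k 4.917 14.75 [ 0.4796 -0.2747  0.1492] [ 1.19  0.61 -0.37] [ 0.005 -0.037 -0.027] 0.0767
k 1.536 14.8 [ 0.4797 -0.2747  0.1492] [ 0.37 -0.45 -0.16] [-0.029  0.019 -0.022] 0.0769
```

View pics/s15.png

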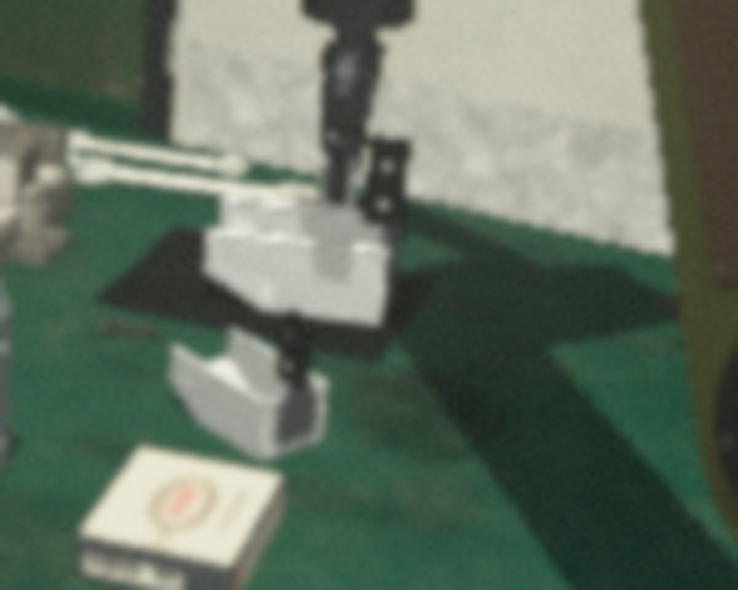

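View pics/w15.png

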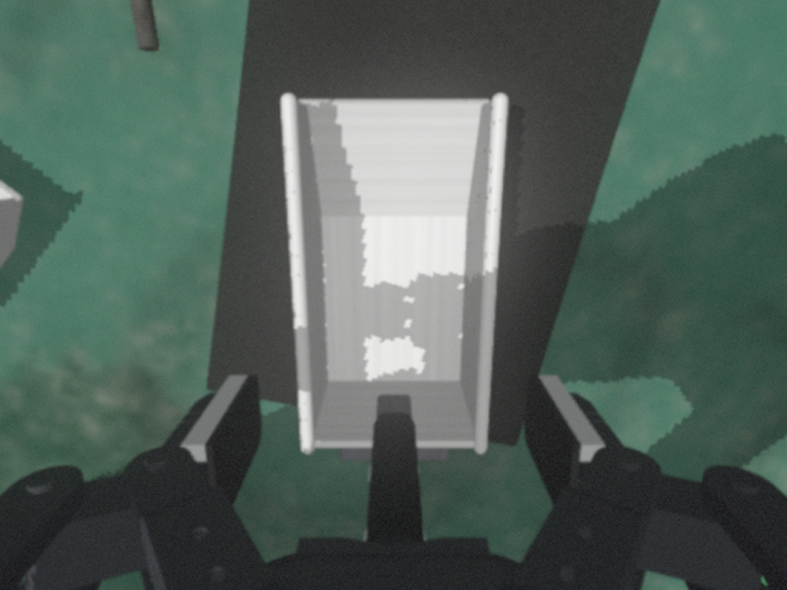

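{"op": "arm_command", "data": {"motion": [[0,0,0,0.8,0],[0,0,0,2.0,0],[0,0,0,3.2,0],[0,0,0,4.4,0],[0,-1.0,0,5.4,0],[0,-2.2,0,5.6,0],[0,-3.4,-0.5,5.6,0],[0,-4.4,-1.4,5.6,0]]}}

```text
time: 15.47
position: [0.3679, -0.3079, 0.2903]
orientation: [0.573, 0.415, 0.573, -0.415]
wrist_force: [0.0, 0.1, 0.6]
grip_width: 0.0853
```

{"op": "arm_command", "data": {"motion": [[0,-1.0,-1.2,0,0],[0,-2.0,-2.4,0,0],[0,-3.0,-3.6,0,0],[0,-3.6,-4.8,0,0],[0,-3.8,-6.0,0,0],[0,-3.8,-7.0,0,0],[0,-3.8,-7.0,0,0]]}}

```text
time: 16.05
position: [0.2741, -0.4902, 0.2895]
orientation: [0.573, 0.415, 0.57, -0.418]
wrist_force: [0.3, -0.2, 0.3]
grip_width: 0.0855
```

```bash
python3 st.py|head -1; python3 look.py top t16; python3 look.py side s16; python3 - <<'E'
import cv2,pickle
c=pickle.load(open('t16.pkl','rb'));cv2.imwrite('pics/t16z.png',cv2.resize(c['color'][150:250,270:400],None,fx=6,fy=6,interpolation=cv2.INTER_CUBIC))
E
```

```text
t 16.05 G box mm [-446.  -552.7  235.5] yaw 17.79 xaxis [ 0.001 -0.005 -1.   ] F [ 0.3 -0.2  0.3]
k 1.536 16.1 [ 0.2742 -0.4874  0.2891] [ 0.11 -0.89 -0.69] [ 0.02   0.012 -0.028] 0.0853
k 1.536 16.15 [ 0.2743 -0.4854  0.2889] [-0.01  0.16 -0.41] [-0.061  0.011 -0.03 ] 0.0854
```

View pics/t16.png

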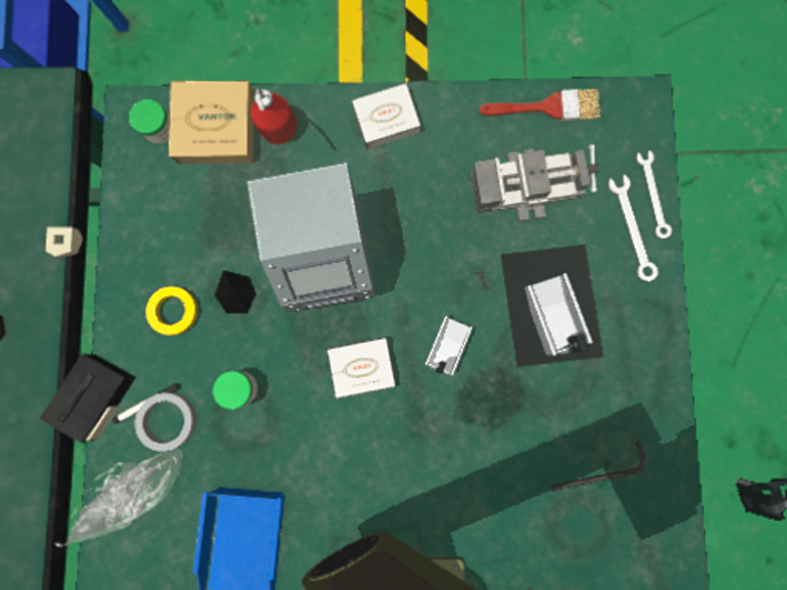

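View pics/t16z.png

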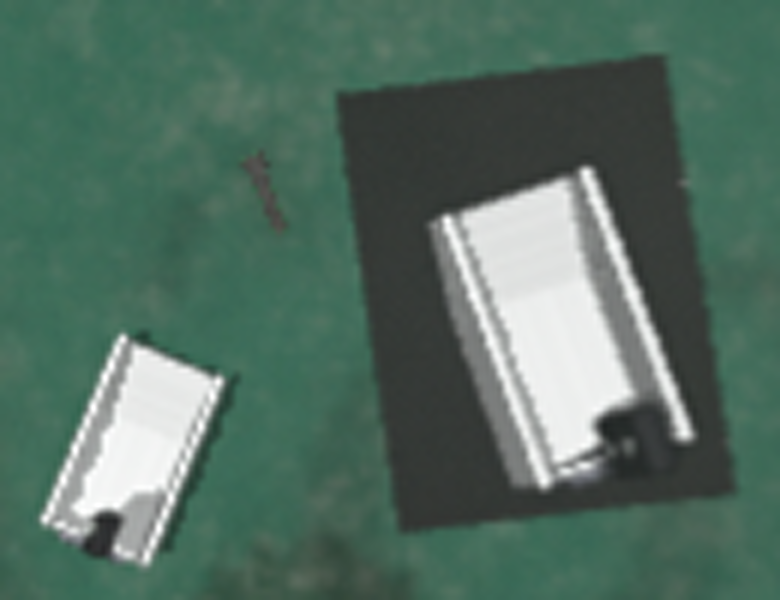

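View pics/s16.png

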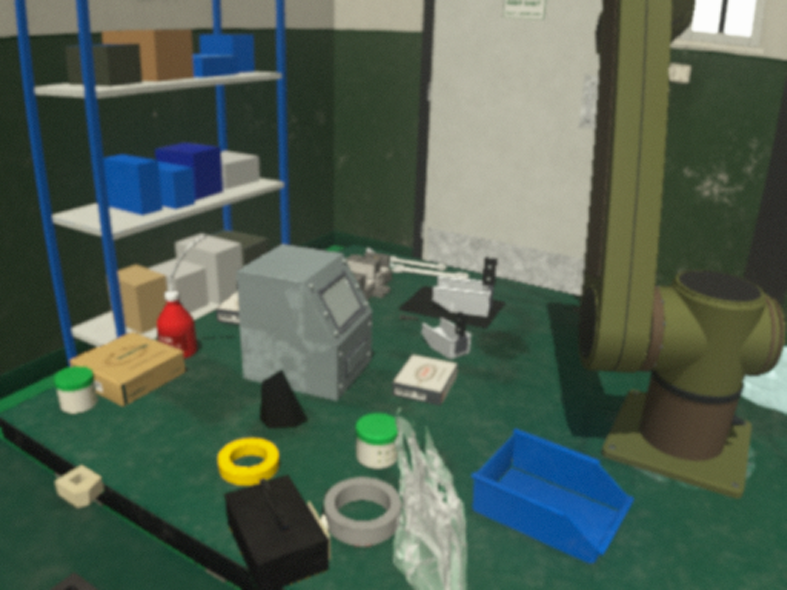

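```bash
python3 - <<'E'
from cell import env
print(env.close_job())
E
```

```text
the job is handed in; nothing more can be done
None
```

I took the large scoop on the mat, pressed the flap open with its lip, and tipped the balls into the reject box. I then backed out and stood the empty scoop upright on its mat, and handed the job in at about 16 s.

The commands have no pitch axis. I pitched the scoop by letting it pivot in the 20 N grip, lifting its walls against the port's upper edge to about 50 degrees. I levelled it again by rolling it on the mat.

**Last checks:**
- **Scoop:** the last top and wrist views show it empty, flat, and wholly on the mat.
- **Box:** the flap looks shut in the last top and side views.
- **Balls:** none show on the work surface, and I saw one at the sill that fits a ball dropping inside. I could not see inside the box, so "all three in" is inferred, not seen directly.
- **Bystanders:** the carton and the grease pot look to be where they started.
- **Forces:** the highest wrist force I read was about 22 N. The gripper stayed clear of the box in the views I took.

**What was off:** while I levelled the scoop, the handle slipped about 15 mm in the pads. It was still about 6 degrees nose-down when I released it, and it settled flat. It now stands about 25 mm behind where it started, roughly 15 mm inside the mat's rear edge.

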